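# Reset the swivel head of a cup-decorating fixture

### The arm

A 7-joint arm with a two-finger parallel gripper is mounted at the origin on the work surface. World frame = base frame: x ahead of the robot, y to its left, z up, the work surface at z = 0. Lengths are in m, angles in rad, forces in N, time in s.
With the tool pointing down it reaches from about 0.4 to 0.875 m from the base axis. Payload 19.3 kg.
Tool frame: the origin (TCP) lies at the very end of the fingers, on their centre line; the grasp point (between the pads) lies 19 mm behind it (bot.pinch_z is the distance from the TCP to the grasp point, in m); y points along the fingers, x is the direction in which the jaws open and shut, and the axes are right-handed (so a half turn about y gives the same grasp; the last joint's range is limited). The gripper opens to 85 mm and grips with 20 to 120 N. Pads are 22 mm wide; open, the fingers measure 114 mm over their backs; the gripper's body (76 mm by 85 mm) begins 54 mm behind the grasp point. The pads swing forward as they close: fully open they stand 13 mm farther back than shut.
Start: joints at [-1.229, 0.521, -0.036, 1.599, 0.021, 1.021, -0.113], TCP at [0.25, 0.573, 0.231] pointing down, gripper open.
Joint ranges: [-2.91, 2.91], [-0.3, 2.13], [-1.5, 1.42], [0.17, 2.43], [-1.26, 4.41], [0.16, 1.93], [-2.52, 2.52]. Speed limits (rad/s): [1.89, 1.89, 2.39, 2.39, 3.01, 3.01, 3.01].

### API

Orientations are given as [roll, pitch, yaw] about the fixed x, y, z axes, in that order (R = Rz(yaw) Ry(pitch) Rx(roll)).
In Python, from workcell import bot gives the robot as it stands. The module is installed in compiled form; this text tells all that it offers.
- The arm moves only by the tool arm_command, never from a script. Its argument "moves" is a list of rows, each an object of numbers: "rx", "ry", "rz": the turn, a rotation vector about the tool's x, y, z in rad; "x", "y", "z": the shift along the tool's x, y, z in cm; "gripper": the opening, from -1 (shut) to 1 (fully open). In form: [{"rx": .., "ry": .., "rz": .., "x": .., "y": .., "z": .., "gripper": ..}, ...]. A call has 1 to 5 rows; each row is the pose to reach, as a shift and turn from the pose commanded when the call began, along the tool's axes at that moment; what a row does not reach only later rows make up. A row lasts 1/12 s, in which the tool goes at most 41.7 mm and 7.16 degrees, less where a joint would pass 70% of its speed; a pose out of reach is approached as far as the arm can. A call with a gripper value outside its range is refused whole. The fingers move at their own pace and stop on an object; "squeeze" is the grip in N (left out, the last holds). Time passes only in rows, so rows that repeat a pose let the fingers close. It gives the time, the measured TCP pose, the force and the opening at its end, in the units of the state.
- bot.observe(): the state, without advancing time (a new reading comes with each control period).
- bot.grab_frame(name): name is "scene" or "top" or "wrist"; returns (picture, depth): 480x640x3 uint8, red, green, blue; 480x640 float32, m along the optical axis (not along the pixel's ray), 0 where there is no reading.
- bot.camera_model(name): a dict with "vfov" (degrees; the focal length in pixels is half the picture's height over the tangent of half this angle, whatever the lens; pixels are square), "cx", "cy" (the principal point, pixels), "dist_coeffs" ([k1, k2, p1, p2, k3] as OpenCV has them; the pictures are not rectified), "extrinsics" (4x4, takes a point from camera to world coordinates); the wrist camera has in their place "mount" (4x4, takes a point from camera to tool coordinates, whose origin is the TCP and whose axes are the tool frame's). Camera axes: x right, y down, z forward; pixel columns grow to the right and rows downward; lengths in m; the calibration is good to about 2 mm. A picture is of the moment at which its call begins: read the wrist's pose just before it. camera_model takes no time and is no camera call.
- bot.job_done(): hands the job in, once; it reports no verdict.
Trained networks look in the newest picture that a camera, given by its name, has taken for a name from the list of things; names that differ only in an ending like _2 or _b are one class to them, and where a whole thing is asked for, a point or a joint stands for the part that bears it (a point fixed in the world has none). Each returns a list of dicts, best first, with "p" (0 to 1); they miss things now and then, are a little off and sometimes report something else, mostly with a low value. They report only what shows in the picture. A call takes as long as a camera call.
- bot.spot_in(name, camera): "box" ([left, top, right, bottom] in pixels, round what is visible of it).
- bot.masks_of(name, camera): "mask" (480x640 bool, what is visible of it) and "box" ([left, top, right, bottom] in pixels, round what is visible of it).
The state is a dict: "clock": time; "qpos": joint angles; "qd": joint speeds; "joint_efforts": joint torques, N m; "position": TCP position; "tool_rot": TCP orientation; "force": force on the tool from outside, world axes, zero at the start; "moment": the same for the moment, N m; "grip_width": finger opening in m.
Only numpy, scipy, OpenCV 4.12 (cv2) and the standard library are available. Lean on these libraries where they do the work, as an engineer would, in place of code of your own. Each camera call takes 0.05 s, during which the arm holds its last target.

### The job

Loosen the clamp knob of the cup fixture, nudge the swivel head round until its pointer points at the middle of the index tab on the rim, then tighten the clamp knob fully again with the head left there. Leave the crockery and the brush around it where they are.

Things in the scene. Friction and masses are not known exactly. Their poses are not given: they have to be found in the camera images.
- pivot (a point): Centre of the grey round fixed base (360 mm across, 12 mm high, bolted to the table; its position and yaw vary), on the vertical pivot axis of the swivel head, 30 mm above the table, at the top face of the steel turntable (170 mm across). Its x axis points from the knob side across the pivot to the middle of the scale, z up. The turntable carries a white cup lying on its side over the pivot (top 104 mm above the table, within 55 mm of the axis).
- head (a joint): Swivel angle of the head, rad, 0 when its arm lies along the pivot's x axis, growing counter-clockwise seen from above, range -1.3 to 1.3. Stiff enough to stay where it is left (about 0.15 N m); with the clamp tight a brake of about 3 N m locks it and it does not follow a push. The arm is a steel bar 24 mm wide from the turntable outwards, top 30 mm above the table, ending in a narrow pointer.
- post_mid (a point): Upright round steel push post on the head's arm, 110 mm from the pivot axis, 16 mm in diameter with a 21 mm ball on top; it rises from 30 to 96 mm above the table; this point is on its axis 60 mm above the table. Its x axis points outwards along the arm.
- pointer_tip (a point): Tip of the head's pointer (4 mm wide), 149 mm from the pivot axis, 25 mm above the table.
- tab_mark (a point): The place where the pointer's tip belongs: 149 mm from the pivot axis, 25 mm above the table, on the middle line of the index tab and 6 mm in front of its inner face. The tab is a dark steel block 16 mm wide, 34 mm long, 32 mm high, fixed on the base's rim at an angle that varies. Its x axis points outwards from the pivot axis.
- clamp (a joint): Angle of the clamp knob, rad: 0 is fully tight (end stop), 1.3 fully loose (end stop); it grows counter-clockwise seen from above. The clamp starts to bite below about 0.4; from 0.6 up the head is free, and the clamp counts as loosened. Turning takes up to about 0.3 N m, and the knob stays where it is left.
- knob_grip (a point): Middle of the clamp knob's black bar grip, on the knob's vertical axis, 78 mm above the table, 110 mm from the pivot axis on the side away from the scale. The bar is 56 mm long along this point's x axis, 14 mm wide along its y axis, from 60 to 90 mm above the table; z up. Below it a clamp block with its top at 48 mm.
- spare_cup: White cup standing on the table, 72 mm across, 62 mm high, origin under its centre. Leave it alone.
- saucer: White saucer on the table, 140 mm across, 20 mm high, origin under its centre. Leave it alone.
- pot: Small white jar with a steel lid, 56 mm across, 70 mm high, origin under its centre. Leave it alone.
- liner: Brush lying on the table. Leave it alone.

How it is judged:
By the outcome, as a careful person would: the job done as asked, in the order asked, and still so for the second after the job is handed in, with the robot touching nothing.
It also fails if it takes over 72 s, if anything falls off the work surface, if the arm or the gripper's body presses on something with over 40 N, if the wrist force passes 120 N, or if a joint passes its speed limit or range.

## Working session

There is one attempt and no reset: what is moved stays moved. The work goes in short steps, Python scripts to look and compute and a tool call to move; the robot and the scene stay as the last step left them, time stands still between calls to the robot, and variables do not carry over. Pictures are saved under pics/ and viewed, and the job is handed in when it is done.

Besides the shell and the picture viewer there is one more tool, called after "Request:" as name(argument=value, ...), one argument or row to a line, values as JSON. arm_command: Moves the arm, as the interface text tells. Its arguments: {"type":"object","properties":{"moves":{"type":"array"},"squeeze":{"type":"number"}},"required":["moves"]}

```bash
mkdir -p pics; cat > h.py <<'E'
import numpy as np, cv2
from scipy.spatial.transform import Rotation as R
from workcell import bot
def cam(n):
    m=bot.camera_model(n); f=240/np.tan(np.radians(m['vfov'])/2)
    K=np.array([[f,0,m['cx']],[0,f,m['cy']],[0,0,1]])
    if n=='wrist':
        s=bot.observe(); T=np.eye(4); T[:3,:3]=R.from_euler('xyz',s['tool_rot']).as_matrix(); T[:3,3]=s['position']
        E=T@np.array(m['mount'])
    else: E=np.array(m['extrinsics'])
    return K,np.array(m['dist_coeffs'],float),E
def ray(c,uv):
    K,d,E=c; p=cv2.undistortPoints(np.array(uv,float).reshape(-1,1,2),K,d)[:,0]
    return E[:3,3],np.c_[p,np.ones(len(p))]@E[:3,:3].T
def onz(c,uv,z):
    o,d=ray(c,uv); return o+d*((z-o[2])/d[:,2])[:,None]
def proj(c,P):
    K,d,E=c; Ei=np.linalg.inv(E); p=np.array(P,float).reshape(-1,3)
    return cv2.projectPoints(p,cv2.Rodrigues(Ei[:3,:3])[0],Ei[:3,3],K,d)[0][:,0]
def save(n,im): cv2.imwrite('pics/'+n+'.png',im[:,:,::-1])
E
python3 - <<'E'
from h import *
print(bot.observe())
for n in ['top','scene','wrist']:
    im,d=bot.grab_frame(n); save(n+'0',im); np.savez('pics/'+n+'0.npz',im=im,d=d)
    print(n,bot.camera_model(n))
for n in ['knob_grip','head','post_mid','pointer_tip','tab_mark','clamp','pivot','pot','liner','saucer','spare_cup']:
    try: print(n,[(np.round(b['box']),round(b['p'],2)) for b in bot.spot_in(n,'top')][:3])
    except Exception as e: print(n,e)
E
```

```text
{'clock': 0.0, 'qpos': array([-1.22918236,  0.52200815, -0.03630641,  1.60006624,  0.02121118,
        1.02109114, -0.11283887]), 'qd': array([ 0.00021169, -0.0006753 , -0.00092908, -0.00266692,  0.00085115,
       -0.00046602,  0.00040979]), 'joint_efforts': array([ 1.80299146e-03, -9.27112269e+01,  1.98093005e+00, -3.69923294e+01,
        1.79031532e-02,  8.34442209e-03,  6.70272311e-05]), 'position': array([0.25007337, 0.57238798, 0.23070878]), 'tool_rot': array([-1.57090279e+00,  1.18287654e-03,  1.15892215e+00]), 'force': array([-0.67009925, -0.18320736, -0.38372364]), 'moment': array([ 0.04074475,  0.03078731, -0.02093858]), 'grip_width': 0.08510917808496425}
top {'vfov': 50.11885605878577, 'cx': 314.19546177654547, 'cy': 240.82909064117308, 'dist_coeffs': array([-0.12794788,  0.        ,  0.        ,  0.        ,  0.        ]), 'extrinsics': array([[-2.18721358e-02, -9.98133214e-01,  5.70236582e-02,
         4.11396772e-01],
       [-9.99626350e-01,  2.08982893e-02, -1.76187681e-02,
         7.33877975e-04],
       [ 1.63941807e-02, -5.73877115e-02, -9.98217352e-01,
         1
[... 1070 characters left out ...]
p [(array([312., 249., 329., 266.]), 0.74)]
head [(array([288., 175., 354., 246.]), 0.58)]
post_mid [(array([285., 172., 354., 245.]), 0.92), (array([119., 234., 161., 261.]), 0.41)]
pointer_tip [(array([290., 171., 357., 246.]), 0.79), (array([452., 189., 506., 246.]), 0.39)]
tab_mark [(array([258., 175., 270., 187.]), 0.5)]
clamp [(array([312., 247., 328., 265.]), 0.75)]
pivot [(array([253., 147., 390., 284.]), 0.71)]
pot [(array([130., 168., 158., 193.]), 0.66)]
liner [(array([424., 275., 461., 351.]), 0.65)]
saucer [(array([255., 172., 270., 188.]), 0.68), (array([452., 192., 506., 243.]), 0.58)]
spare_cup [(array([120., 232., 160., 260.]), 0.85), (array([252., 149., 391., 285.]), 0.47)]
```

```bash
python3 - <<'E'
import cv2
im=cv2.imread('pics/top0.png'); cv2.imwrite('pics/top0z.png',cv2.resize(im[140:290,235:405],None,fx=4,fy=4,interpolation=cv2.INTER_CUBIC)[:600])
E
```

```text
(no output)
```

View pics/top0.png

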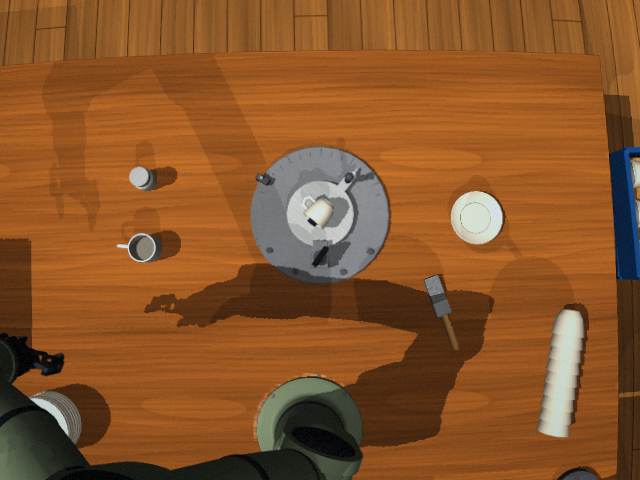

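View pics/top0z.png

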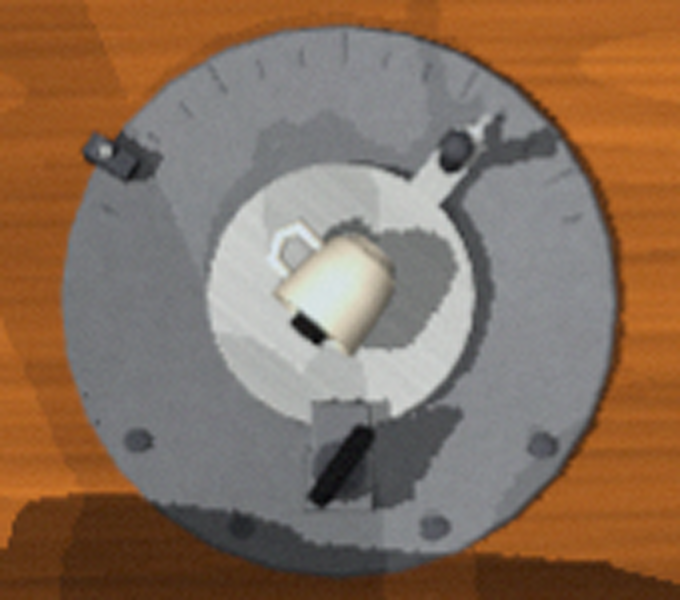

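View pics/scene0.png

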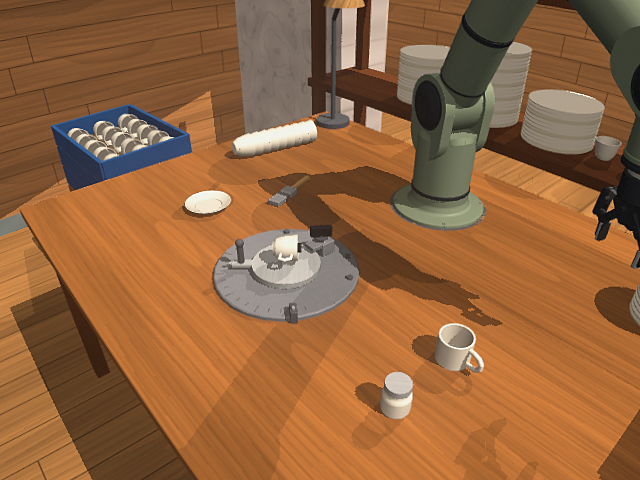

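View pics/wrist0.png

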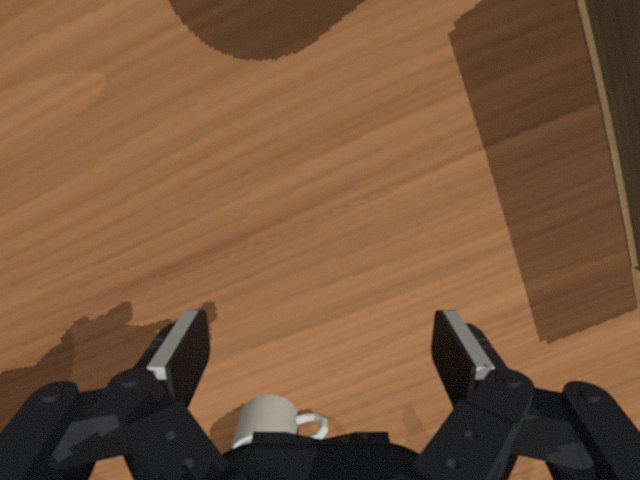

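```bash
python3 - <<'E'
from h import *
from scipy.optimize import least_squares
c=cam('top'); im=np.load('pics/top0.npz')['im']
# base outline: gray, low saturation vs wood
hsv=cv2.cvtColor(im,cv2.COLOR_RGB2HSV)
m=((hsv[...,1]<70)).astype(np.uint8); m[:140]=0;m[290:]=0;m[:,:240]=0;m[:,405:]=0
m=cv2.morphologyEx(m,cv2.MORPH_CLOSE,np.ones((5,5)))
cs=max(cv2.findContours(m,cv2.RETR_EXTERNAL,cv2.CHAIN_APPROX_NONE)[0],key=cv2.contourArea)[:,0].astype(float)
P=onz(c,cs,0.012)[:,:2]
r=least_squares(lambda q:np.hypot(P[:,0]-q[0],P[:,1]-q[1])-q[2],[.5,0,.18],loss='soft_l1',f_scale=.002)
print('base',r.x,len(P))
O=r.x[:2]
z=lambda x,y:(235+(x-1.5)/4,140+(y-1.5)/4)
def pt(n,x,y,h):
    p=onz(c,[z(x,y)],h)[0]; v=p[:2]-O; print(n,p.round(4),'r',np.hypot(*v).round(4),'az',np.degrees(np.arctan2(v[1],v[0])).round(1)); return p
a=pt('barA',317,495,.09);b=pt('barB',366,435,.09);k=(a+b)/2;print('bar yaw',np.degrees(np.arctan2(*(b-a)[1::-1])),np.linalg.norm(b-a)); v=O-k[:2]; print('knob',k,'r',np.hypot(*v),'x-axis',np.degrees(np.arctan2(v[1],v[0])))
pt('ball',458,148,.096); pt('tip',497,117,.027)
pt('tab in',128,164,.032);pt('tab out',95,143,.032)
pt('turntable',340,296,.03)
d=np.load('pics/top0.npz')['d']; print(c[2][:3,3])
E
```

```text
base [ 0.55504304 -0.0376829   0.17721157] 394
barA [ 0.4277 -0.0191  0.09  ] r 0.1287 az 171.7
barB [ 0.4631 -0.0494  0.09  ] r 0.0926 az -172.7
bar yaw -40.50625776718095 0.046660977675158324
knob [ 0.44540949 -0.03426354  0.09      ] r 0.10968685573321937 x-axis -1.786421963487965
ball [ 0.6358 -0.1091  0.096 ] r 0.1078 az -41.5
tip [ 0.6681 -0.1409  0.027 ] r 0.1531 az -42.4
tab in [0.6412 0.0956 0.032 ] r 0.1587 az 57.1
tab out [0.6552 0.1164 0.032 ] r 0.1838 az 57.0
turntable [ 0.5542 -0.0374  0.03  ] r 0.0009 az 162.0
[4.11396772e-01 7.33877975e-04 1.32525521e+00]
```

```bash
cat >> h.py <<'E'
def plan(p,yaw,show=True,nocap=False):
    s=bot.observe(); Rm=R.from_euler('xyz',s['tool_rot']); 
    Rt=R.from_euler('xyz',[-np.pi/2,0,np.radians(yaw)])
    d=Rm.inv().apply(np.array(p)-s['position'])*100; rv=(Rm.inv()*Rt).as_rotvec()
    print('t',round(s['clock'],2),'pos',s['position'].round(4),'yaw',np.degrees(s['tool_rot'][2]).round(1),'F',s['force'].round(1),'w',round(s['grip_width'],4),'j7',s['qpos'][6].round(2))
    print('  xyz cm',d.round(2),'rv',rv.round(3))
E
python3 - <<'E'
from h import *
plan([.45,.45,.25],30)
E
```

```text
t 0.7 pos [0.2502 0.5727 0.2313] yaw 66.4 F [-0.1 -0.5  0.8] w 0.0854 j7 -0.11
  xyz cm [ -3.25  -1.87 -23.22] rv [-0.     0.635 -0.   ]
```

Request:
arm_command(
  moves=[
    {"x": -0.6, "y": -0.4, "z": -4.6, "ry": 0.12},
    {"x": -1.3, "y": -0.8, "z": -8, "ry": 0.24},
    {"x": -1.9, "y": -1.2, "z": -12, "ry": 0.36},
    {"x": -2.6, "y": -1.5, "z": -16, "ry": 0.48},
    {"x": -3.2, "y": -1.9, "z": -20, "ry": 0.6},
  ],
)

```text
invalid input at $.moves[0]: expected keys rx, ry, rz, x, y, z, gripper
```

```bash
python3 - <<'E'
from h import *
plan([.5,.3,.25],0)
E
```

```text
t 0.7 pos [0.2502 0.5727 0.2313] yaw 66.4 F [-0.1 -0.5  0.8] w 0.0854 j7 -0.11
  xyz cm [-14.99  -1.87 -33.81] rv [-0.     1.159 -0.   ]
```

Request:
arm_command(
  moves=[
    {"x": -0.6, "y": -0.4, "z": -4, "rx": 0, "ry": 0.12, "rz": 0, "gripper": 1},
    {"x": -1.3, "y": -0.8, "z": -8, "rx": 0, "ry": 0.24, "rz": 0, "gripper": 1},
    {"x": -1.9, "y": -1.2, "z": -12, "rx": 0, "ry": 0.36, "rz": 0, "gripper": 1},
    {"x": -2.6, "y": -1.5, "z": -16, "rx": 0, "ry": 0.48, "rz": 0, "gripper": 1},
    {"x": -3.2, "y": -1.9, "z": -20, "rx": 0, "ry": 0.6, "rz": 0, "gripper": 1},
  ],
)

```text
clock: 1.12
position: [0.422, 0.4619, 0.2506]
tool_rot: [-1.571, -0.0, 0.553]
force: [-0.1, 0.8, -0.7]
grip_width: 0.0856
```

```bash
python3 - <<'E'
from h import *
plan([.5,.3,.25],0)
E
```

```text
t 1.12 pos [0.422  0.4619 0.2506] yaw 31.7 F [-0.1  0.8 -0.7] w 0.0856 j7 -0.3
  xyz cm [ -1.88   0.06 -17.88] rv [-0.     0.553  0.   ]
```

Request:
arm_command(
  moves=[
    {"x": -0.4, "y": 0, "z": -3.6, "rx": 0, "ry": 0.12, "rz": 0, "gripper": 1},
    {"x": -0.8, "y": 0, "z": -7.2, "rx": 0, "ry": 0.24, "rz": 0, "gripper": 1},
    {"x": -1.1, "y": 0, "z": -10.8, "rx": 0, "ry": 0.36, "rz": 0, "gripper": 1},
    {"x": -1.5, "y": 0, "z": -14.4, "rx": 0, "ry": 0.48, "rz": 0, "gripper": 1},
    {"x": -1.9, "y": 0, "z": -18, "rx": 0, "ry": 0.6, "rz": 0, "gripper": 1},
  ],
)

```text
clock: 1.53
position: [0.5005, 0.2991, 0.2505]
tool_rot: [-1.57, -0.0, -0.047]
force: [0.9, 0.8, 0.3]
grip_width: 0.0849
```

```bash
python3 - <<'E'
from h import *
plan([.49,.15,.25],-38)
E
```

```text
t 1.53 pos [0.5005 0.2991 0.2505] yaw -2.7 F [0.9 0.8 0.3] w 0.0849 j7 -0.54
  xyz cm [ -0.35   0.04 -14.94] rv [-0.     0.616  0.   ]
```

Request:
arm_command(
  moves=[
    {"x": -0.1, "y": 0, "z": -3, "rx": 0, "ry": 0.12, "rz": 0, "gripper": 1},
    {"x": -0.2, "y": 0, "z": -6, "rx": 0, "ry": 0.24, "rz": 0, "gripper": 1},
    {"x": -0.2, "y": 0, "z": -9, "rx": 0, "ry": 0.36, "rz": 0, "gripper": 1},
    {"x": -0.3, "y": 0, "z": -12, "rx": 0, "ry": 0.48, "rz": 0, "gripper": 1},
    {"x": -0.4, "y": 0, "z": -15, "rx": 0, "ry": 0.6, "rz": 0, "gripper": 1},
  ],
)

```text
clock: 1.95
position: [0.4896, 0.1496, 0.2504]
tool_rot: [-1.57, 0.0, -0.647]
force: [1.3, -0.3, 0.5]
grip_width: 0.0855
```

```bash
python3 - <<'E'
from h import *
plan([.47,.03,.25],-71)
E
```

```text
t 1.95 pos [0.4896 0.1496 0.2504] yaw -37.1 F [ 1.3 -0.3  0.5] w 0.0855 j7 -0.85
  xyz cm [  5.65   0.04 -10.72] rv [-0.     0.592 -0.   ]
```

Request:
arm_command(
  moves=[
    {"x": 1.1, "y": 0, "z": -2.1, "rx": 0, "ry": 0.12, "rz": 0, "gripper": 1},
    {"x": 2.2, "y": 0, "z": -4.2, "rx": 0, "ry": 0.24, "rz": 0, "gripper": 1},
    {"x": 3.3, "y": 0, "z": -6.4, "rx": 0, "ry": 0.36, "rz": 0, "gripper": 1},
    {"x": 4.4, "y": 0, "z": -8.5, "rx": 0, "ry": 0.48, "rz": 0, "gripper": 1},
    {"x": 5.6, "y": 0, "z": -10.7, "rx": 0, "ry": 0.6, "rz": 0, "gripper": 1},
  ],
)

```text
clock: 2.37
position: [0.4704, 0.0309, 0.2505]
tool_rot: [-1.57, 0.0, -1.247]
force: [0.8, -1.0, 0.1]
grip_width: 0.085
```

```bash
python3 - <<'E'
from h import *
plan([.445,-.034,.22],-105)
E
```

```text
t 2.37 pos [0.4704 0.0309 0.2505] yaw -71.4 F [ 0.8 -1.   0.1] w 0.085 j7 -1.17
  xyz cm [ 5.34  3.04 -4.48] rv [-0.     0.586 -0.   ]
```

Request:
arm_command(
  moves=[
    {"x": 1.1, "y": 0.6, "z": -0.9, "rx": 0, "ry": 0.12, "rz": 0, "gripper": 1},
    {"x": 2.1, "y": 1.2, "z": -1.8, "rx": 0, "ry": 0.24, "rz": 0, "gripper": 1},
    {"x": 3.2, "y": 1.8, "z": -2.7, "rx": 0, "ry": 0.36, "rz": 0, "gripper": 1},
    {"x": 4.3, "y": 2.4, "z": -3.6, "rx": 0, "ry": 0.48, "rz": 0, "gripper": 1},
    {"x": 5.3, "y": 3, "z": -4.5, "rx": 0, "ry": 0.6, "rz": 0, "gripper": 1},
  ],
)

```text
clock: 2.78
position: [0.4452, -0.0336, 0.2202]
tool_rot: [-1.57, 0.0, -1.847]
force: [0.7, 0.8, -0.1]
grip_width: 0.0855
```

```bash
python3 - <<'E'
from h import *
plan([.445,-.034,.15],-130.5)
im,d=bot.grab_frame('wrist'); save('w1',im)
c=cam('wrist'); print(proj(c,[[.445,-.034,.09],[.4277,-.0191,.09],[.4631,-.0494,.09]]))
for b in bot.spot_in('knob_grip','wrist'): print(b)
E
```

```text
t 2.78 pos [ 0.4452 -0.0336  0.2202] yaw -105.8 F [ 0.7  0.8 -0.1] w 0.0855 j7 -1.52
  xyz cm [ 0.04  7.02 -0.01] rv [-0.     0.431 -0.   ]
[[317.92522989 223.62219822]
 [305.36161032 250.58254447]
 [331.43767747 194.16488015]]
```

View pics/w1.png

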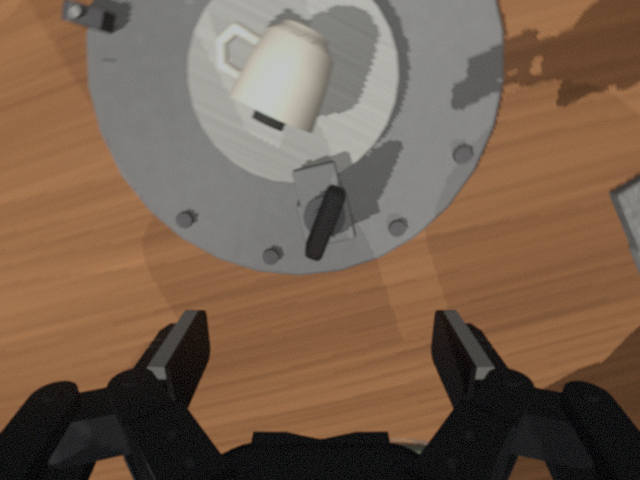

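```bash
python3 - <<'E'
from h import *
c=cam('wrist'); q=onz(c,[[337,189],[315,257],[326,223]],.09); print(q.round(4), np.degrees(np.arctan2(*(q[0]-q[1])[1::-1])),np.linalg.norm(q[0]-q[1]))
# depth check
im,d=bot.grab_frame('wrist'); print(d[215:231:4,318:334:4]); print(c[2][2,3])
plan([.4445,-.037,.14],-130.5)
E
```

```text
[[ 0.4663 -0.0528  0.09  ]
 [ 0.4211 -0.0235  0.09  ]
 [ 0.4443 -0.0385  0.09  ]] -32.923899800187485 0.05382038430918099
[[0.28353637 0.28156117 0.28165877 0.2811936 ]
 [0.2829358  0.2825762  0.28160354 0.28229463]
 [0.28432503 0.283676   0.2829837  0.28361723]
 [0.28504917 0.2834227  0.28449187 0.28553352]]
0.3628755379919425
t 2.93 pos [ 0.4451 -0.0335  0.2202] yaw -105.5 F [-0.1 -0.4  0.4] w 0.0853 j7 -1.52
  xyz cm [0.35 8.02 0.04] rv [0.    0.436 0.   ]
```

Request:
arm_command(
  moves=[
    {"x": 0.1, "y": 2, "z": 0, "rx": 0, "ry": 0.1, "rz": 0, "gripper": 0.6},
    {"x": 0.2, "y": 4, "z": 0, "rx": 0, "ry": 0.2, "rz": 0, "gripper": 0.6},
    {"x": 0.4, "y": 6, "z": 0, "rx": 0, "ry": 0.31, "rz": 0, "gripper": 0.6},
  ],
)

```text
clock: 3.18
position: [0.445, -0.0359, 0.1599]
tool_rot: [-1.57, 0.001, -2.151]
force: [0.2, 0.0, -0.1]
grip_width: 0.0683
```

```bash
python3 - <<'E'
from h import *
plan([.4445,-.038,.14],-123)
im,d=bot.grab_frame('wrist'); save('w2',im)
E
```

```text
t 3.18 pos [ 0.445  -0.0359  0.1599] yaw -123.3 F [ 0.2  0.  -0.1] w 0.0683 j7 -1.65
  xyz cm [0.2  1.99 0.07] rv [-0.001 -0.005 -0.001]
```

View pics/w2.png

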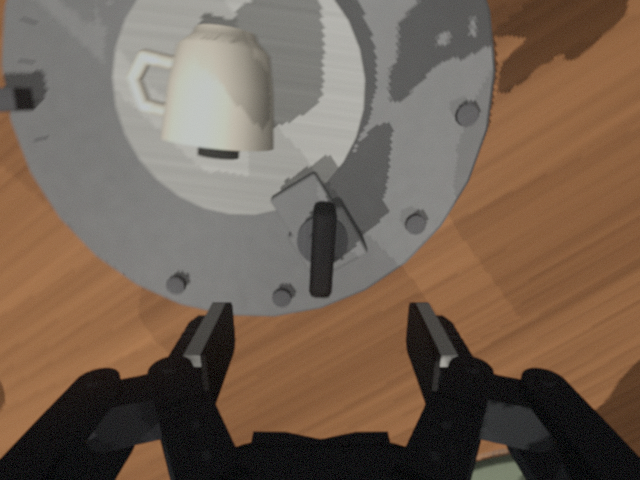

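```bash
python3 - <<'E'
from h import *
c=cam('wrist'); q=onz(c,[[323.5,204],[320,292]],.09); m=q.mean(0);print(q.round(4),m, np.degrees(np.arctan2(*(q[0]-q[1])[1::-1])),np.linalg.norm(q[0]-q[1]))
plan([m[0],m[1],.059],-124)
E
```

```text
[[ 0.4675 -0.0541  0.09  ]
 [ 0.4241 -0.0227  0.09  ]] [ 0.4457882  -0.03835854  0.09      ] -35.88036023577557 0.05356040141394801
t 3.23 pos [ 0.4434 -0.0361  0.157 ] yaw -123.8 F [-4.2  2.3 -4.8] w 0.0684 j7 -1.65
  xyz cm [0.04 9.8  0.34] rv [0.002 0.004 0.002]
```

Request:
arm_command(
  moves=[
    {"x": 0.1, "y": 2, "z": 0.2, "rx": 0, "ry": 0.04, "rz": 0, "gripper": 0.6},
    {"x": 0.1, "y": 4, "z": 0.2, "rx": 0, "ry": 0.04, "rz": 0, "gripper": 0.6},
    {"x": 0.1, "y": 6, "z": 0.2, "rx": 0, "ry": 0.04, "rz": 0, "gripper": 0.6},
    {"x": 0.1, "y": 8, "z": 0.2, "rx": 0, "ry": 0.04, "rz": 0, "gripper": 0.6},
    {"x": 0.1, "y": 9.5, "z": 0.2, "rx": 0, "ry": 0.04, "rz": 0, "gripper": 0.6},
  ],
)

```text
clock: 3.65
position: [0.4458, -0.0378, 0.0646]
tool_rot: [-1.571, 0.001, -2.185]
force: [0.7, 0.8, -0.4]
grip_width: 0.0684
```

```bash
python3 - <<'E'
from h import *
plan([.4458,-.0384,.059],-126)
im,d=bot.grab_frame('wrist'); save('w3',im)
plan([.4458,-.0384,.059],-126)
E
```

```text
t 3.65 pos [ 0.4458 -0.0378  0.0646] yaw -125.2 F [ 0.7  0.8 -0.4] w 0.0684 j7 -1.5
  xyz cm [0.05 0.56 0.03] rv [ 0.001  0.014 -0.001]
t 3.7 pos [ 0.4451 -0.0378  0.063 ] yaw -125.2 F [-3.   1.3 -3. ] w 0.0681 j7 -1.49
  xyz cm [0.01 0.4  0.09] rv [0.002 0.014 0.001]
```

View pics/w3.png

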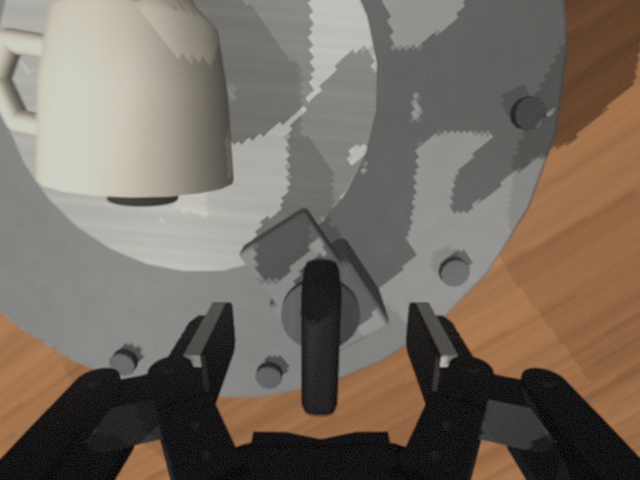

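Request:
arm_command(
  moves=[
    {"x": 0, "y": 0.4, "z": 0, "rx": 0, "ry": 0, "rz": 0, "gripper": 0.6},
    {"x": 0, "y": 0.4, "z": 0, "rx": 0, "ry": 0, "rz": 0, "gripper": -1},
    {"x": 0, "y": 0.4, "z": 0, "rx": 0, "ry": 0, "rz": 0, "gripper": -1},
    {"x": 0, "y": 0.4, "z": 0, "rx": 0, "ry": 0, "rz": 0, "gripper": -1},
    {"x": 0, "y": 0.4, "z": 0, "rx": 0, "ry": 0, "rz": 0, "gripper": -1},
  ],
  squeeze=40,
)

```text
clock: 4.12
position: [0.4458, -0.0386, 0.062]
tool_rot: [-1.57, 0.001, -2.19]
force: [0.2, -0.1, 0.4]
grip_width: 0.0199
```

Request:
arm_command(
  moves=[
    {"x": 0, "y": 0, "z": 0, "rx": 0, "ry": 0, "rz": 0, "gripper": -1},
    {"x": 0, "y": 0, "z": 0, "rx": 0, "ry": 0, "rz": 0, "gripper": -1},
  ],
)

```text
clock: 4.28
position: [0.4462, -0.0381, 0.062]
tool_rot: [-1.57, 0.002, -2.19]
force: [1.2, 5.1, 9.8]
grip_width: 0.0134
```

Request:
arm_command(
  moves=[
    {"x": 0, "y": 0, "z": 0, "rx": 0, "ry": -0.1, "rz": 0, "gripper": -1},
    {"x": 0, "y": 0, "z": 0, "rx": 0, "ry": -0.2, "rz": 0, "gripper": -1},
    {"x": 0, "y": 0, "z": 0, "rx": 0, "ry": -0.3, "rz": 0, "gripper": -1},
    {"x": 0, "y": 0, "z": 0, "rx": 0, "ry": -0.4, "rz": 0, "gripper": -1},
    {"x": 0, "y": 0, "z": 0, "rx": 0, "ry": -0.5, "rz": 0, "gripper": -1},
  ],
)

```text
clock: 4.7
position: [0.447, -0.0364, 0.0621]
tool_rot: [-1.569, 0.003, -1.684]
force: [6.1, 19.5, 4.1]
grip_width: 0.0135
```

Request:
arm_command(
  moves=[
    {"x": 0, "y": 0, "z": 0, "rx": 0, "ry": -0.1, "rz": 0, "gripper": -1},
    {"x": 0, "y": 0, "z": 0, "rx": 0, "ry": -0.2, "rz": 0, "gripper": -1},
    {"x": 0, "y": 0, "z": 0, "rx": 0, "ry": -0.3, "rz": 0, "gripper": -1},
    {"x": 0, "y": 0, "z": 0, "rx": 0, "ry": -0.4, "rz": 0, "gripper": -1},
    {"x": 0, "y": 0, "z": 0, "rx": 0, "ry": -0.5, "rz": 0, "gripper": -1},
  ],
)

```text
clock: 5.12
position: [0.4469, -0.0344, 0.062]
tool_rot: [-1.568, 0.004, -1.182]
force: [5.0, 35.8, 5.5]
grip_width: 0.0133
```

Request:
arm_command(
  moves=[
    {"x": 0, "y": 0, "z": 0, "rx": 0, "ry": -0.08, "rz": 0, "gripper": -1},
    {"x": 0, "y": 0, "z": 0, "rx": 0, "ry": -0.16, "rz": 0, "gripper": -1},
    {"x": 0, "y": 0, "z": 0, "rx": 0, "ry": -0.16, "rz": 0, "gripper": -1},
  ],
)

```text
clock: 5.37
position: [0.4464, -0.0338, 0.062]
tool_rot: [-1.567, 0.004, -1.021]
force: [3.0, 38.2, 8.9]
grip_width: 0.0135
```

```bash
python3 - <<'E'
from h import *
plan([.4458,-.0384,.062],-126); print(bot.observe()['moment'])
im,d=bot.grab_frame('wrist'); save('w4',im)
E
```

```text
t 5.37 pos [ 0.4464 -0.0338  0.062 ] yaw -58.5 F [ 3.  38.2  8.9] w 0.0135 j7 -0.7
  xyz cm [ 0.36 -0.   -0.3 ] rv [-1.000e-03  1.178e+00 -6.000e-03]
[ 8.33012848 -0.39532442 -0.36993511]
```

View pics/w4.png

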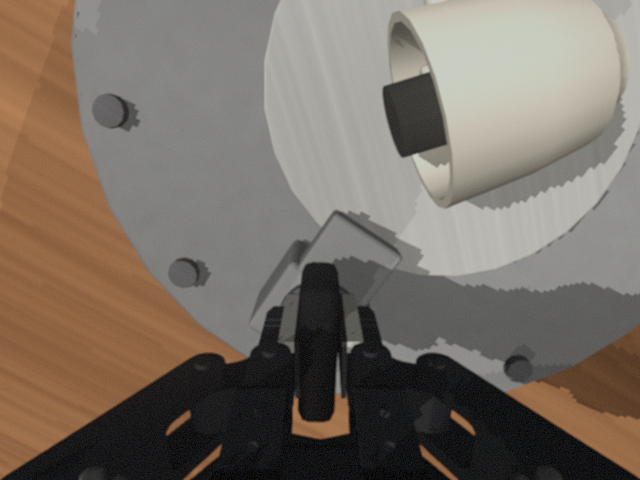

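Request:
arm_command(
  moves=[
    {"x": -0.3, "y": 0, "z": 0.2, "rx": 0, "ry": 0, "rz": 0, "gripper": 0.3},
    {"x": -0.3, "y": 0, "z": 0.2, "rx": 0, "ry": 0, "rz": 0, "gripper": 0.3},
    {"x": -0.3, "y": 0, "z": 0.2, "rx": 0, "ry": 0, "rz": 0, "gripper": 0.3},
    {"x": -0.3, "y": -3, "z": 0.2, "rx": 0, "ry": 0, "rz": 0, "gripper": 0.3},
    {"x": -0.3, "y": -6, "z": 0.2, "rx": 0, "ry": 0, "rz": 0, "gripper": 0.3},
  ],
)

```text
clock: 5.83
position: [0.4444, -0.036, 0.1213]
tool_rot: [-1.574, 0.001, -1.032]
force: [1.1, 0.3, 0.1]
grip_width: 0.0555
```

```bash
python3 - <<'E'
from h import *
plan([.6365,-.11,.2],-131)
for n in ['wrist','top']:
    im,d=bot.grab_frame(n); save(n[0]+'5',im)
plan([.6365,-.11,.2],-131)
E
```

```text
t 5.83 pos [ 0.4444 -0.036   0.1213] yaw -59.1 F [1.1 0.3 0.1] w 0.0555 j7 -0.78
  xyz cm [16.2  -7.93 12.66] rv [3.000e-03 1.254e+00 1.000e-03]
t 5.93 pos [ 0.4471 -0.0358  0.1245] yaw -59.1 F [-0.2  0.8 -0.5] w 0.0553 j7 -0.78
  xyz cm [16.1  -7.46 12.48] rv [-5.000e-03  1.254e+00 -1.000e-03]
```

View pics/w5.png

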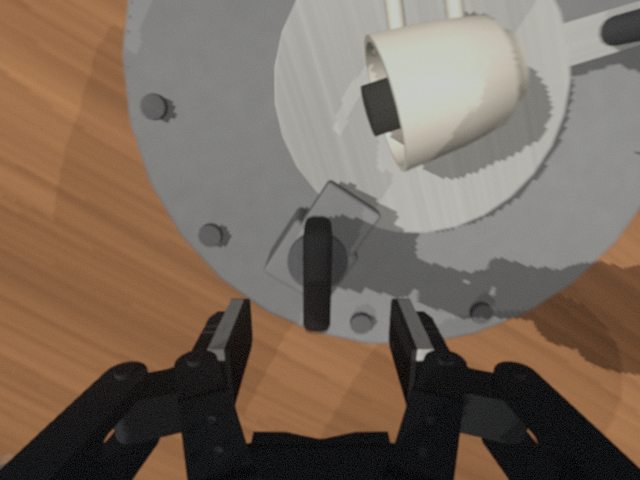

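Request:
arm_command(
  moves=[
    {"x": 1, "y": -3.7, "z": 1, "rx": 0, "ry": 0.1, "rz": 0, "gripper": 0.1},
    {"x": 2, "y": -7.4, "z": 2, "rx": 0, "ry": 0.22, "rz": 0, "gripper": 0.1},
    {"x": 5, "y": -9, "z": 4, "rx": 0, "ry": 0.34, "rz": 0, "gripper": 0.1},
    {"x": 8, "y": -9, "z": 6.2, "rx": 0, "ry": 0.46, "rz": 0, "gripper": 0.1},
    {"x": 10.5, "y": -9, "z": 8.2, "rx": 0, "ry": 0.58, "rz": 0, "gripper": 0.1},
  ],
)

```text
clock: 6.35
position: [0.5721, -0.0842, 0.2128]
tool_rot: [-1.568, 0.0, -1.616]
force: [-0.8, 0.1, -0.0]
grip_width: 0.0469
```

```bash
python3 - <<'E'
from h import *
c=cam('wrist')
plan([.6365,-.11,.2],-131)
E
```

```text
t 6.35 pos [ 0.5721 -0.0842  0.2128] yaw -92.6 F [-0.8  0.1 -0. ] w 0.0469 j7 -1.23
  xyz cm [2.29 1.3  6.55] rv [-0.003  0.67  -0.001]
```

Request:
arm_command(
  moves=[
    {"x": 0.5, "y": 0, "z": 1.4, "rx": 0, "ry": 0.12, "rz": 0, "gripper": 0.1},
    {"x": 1, "y": 0, "z": 2.8, "rx": 0, "ry": 0.24, "rz": 0, "gripper": 0.1},
    {"x": 1.5, "y": 0, "z": 4.2, "rx": 0, "ry": 0.36, "rz": 0, "gripper": 0.1},
    {"x": 2, "y": 0, "z": 5.6, "rx": 0, "ry": 0.48, "rz": 0, "gripper": 0.1},
    {"x": 2.3, "y": 0, "z": 6.5, "rx": 0, "ry": 0.6, "rz": 0, "gripper": 0.1},
  ],
)

```text
clock: 6.77
position: [0.6347, -0.1097, 0.2109]
tool_rot: [-1.57, -0.001, -2.217]
force: [-0.5, 0.5, 0.6]
grip_width: 0.0468
```

```bash
python3 - <<'E'
from h import *
plan([.6365,-.11,.2],-131)
im,d=bot.grab_frame('wrist'); save('w6',im); c=cam('wrist')
print(proj(c,[[.6365,-.11,.0855]]))
for b in bot.spot_in('post_mid','wrist'): print(b)
E
```

```text
t 6.77 pos [ 0.6347 -0.1097  0.2109] yaw -127.0 F [-0.5  0.5  0.6] w 0.0468 j7 -1.7
  xyz cm [-0.08  1.09  0.16] rv [-0.     0.069  0.001]
[[319.86590056 225.17450207]]
{'box': [224.0, 160.7, 399.0, 403.5], 'p': 0.62}
```

View pics/w6.png

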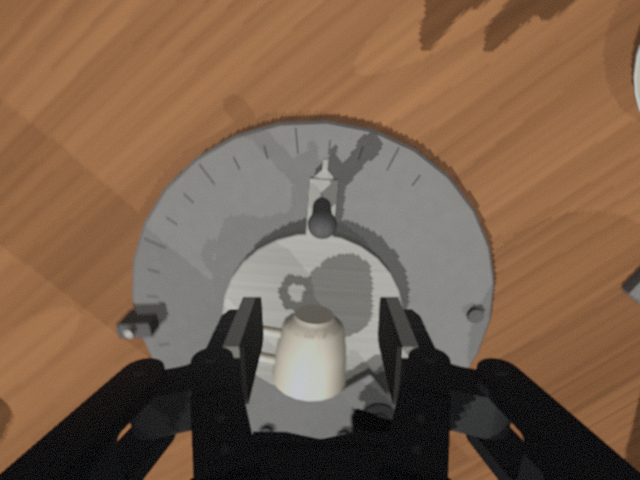

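```bash
python3 - <<'E'
import cv2
im=cv2.imread('pics/w6.png'); cv2.imwrite('pics/w6z.png',cv2.resize(im[110:350,110:350],None,fx=2.5,fy=2.5,interpolation=cv2.INTER_CUBIC))
from h import *
from scipy.optimize import least_squares
c=cam('wrist'); a=im[:,:,::-1].copy()
hsv=cv2.cvtColor(a,cv2.COLOR_RGB2HSV)
m=(hsv[...,1]<80).astype(np.uint8); m[330:]=0
m=cv2.morphologyEx(m,cv2.MORPH_OPEN,np.ones((5,5)))
cs=max(cv2.findContours(m,cv2.RETR_EXTERNAL,cv2.CHAIN_APPROX_NONE)[0],key=cv2.contourArea)[:,0].astype(float)
cs=cs[cs[:,1]<300]
P=onz(c,cs,0.012)[:,:2]
r=least_squares(lambda q:np.hypot(P[:,0]-q[0],P[:,1]-q[1])-.18,[.55,0],loss='soft_l1',f_scale=.001)
print(r.x,np.abs(r.fun).mean()); O=r.x
for n,uv,h in [('ball',(322,227),.0855),('tip',(325,160),.027),('bolttab',(127,333),.032)]:
    p=onz(c,[uv],h)[0]; v=p[:2]-O; print(n,p.round(4),np.hypot(*v).round(4),np.degrees(np.arctan2(v[1],v[0])).round(1))
E
```

```text
[ 0.55168881 -0.03802366] 0.0008891736096180744
ball [ 0.6333 -0.1102  0.0855] 0.109 -41.5
tip [ 0.6639 -0.1367  0.027 ] 0.1494 -41.3
bolttab [0.648  0.1124 0.032 ] 0.1786 57.4
```

View pics/w6z.png

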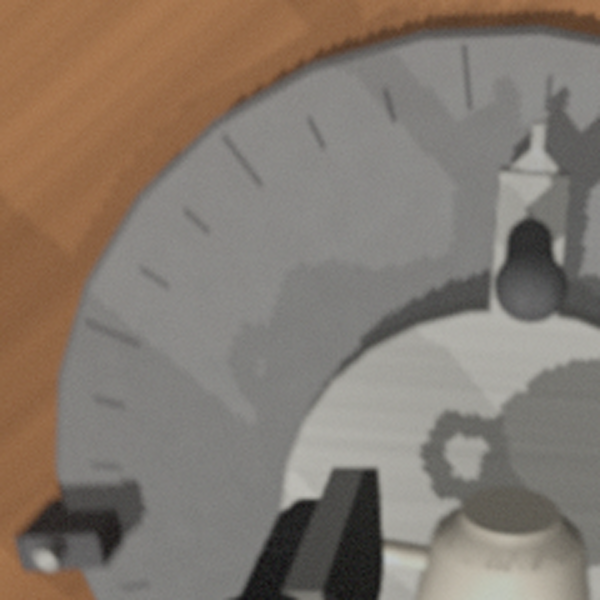

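```bash
python3 - <<'E'
from h import *
plan([.6335,-.11,.047],-131)
E
```

```text
t 6.87 pos [ 0.6344 -0.1096  0.2105] yaw -126.9 F [-0.6 -0.4  0.2] w 0.0472 j7 -1.7
  xyz cm [ 0.06 16.35 -0.05] rv [-0.     0.072  0.002]
```

Request:
arm_command(
  moves=[
    {"x": 0.1, "y": 3, "z": 0, "rx": 0, "ry": 0.07, "rz": 0, "gripper": 0.1},
    {"x": 0.1, "y": 6, "z": 0, "rx": 0, "ry": 0.07, "rz": 0, "gripper": 0.1},
    {"x": 0.1, "y": 8, "z": 0, "rx": 0, "ry": 0.07, "rz": 0, "gripper": 0.1},
    {"x": 0.1, "y": 9, "z": 0, "rx": 0, "ry": 0.07, "rz": 0, "gripper": 0.1},
    {"x": 0.1, "y": 9, "z": 0, "rx": 0, "ry": 0.07, "rz": 0, "gripper": 0.1},
  ],
)

```text
clock: 7.28
position: [0.6319, -0.1094, 0.1196]
tool_rot: [-1.573, -0.002, -2.279]
force: [0.4, 0.1, -0.1]
grip_width: 0.0469
```

```bash
python3 - <<'E'
from h import *
plan([.6335,-.11,.047],-131)
im,d=bot.grab_frame('wrist'); save('w7',im)
print(proj(cam('wrist'),[[.6335,-.11,.0855]]))
E
```

```text
t 7.28 pos [ 0.6319 -0.1094  0.1196] yaw -130.6 F [ 0.4  0.1 -0.1] w 0.0469 j7 -1.69
  xyz cm [-0.07  7.26  0.18] rv [0.002 0.008 0.002]
[[320.43454987 276.00966299]]
```

View pics/w7.png

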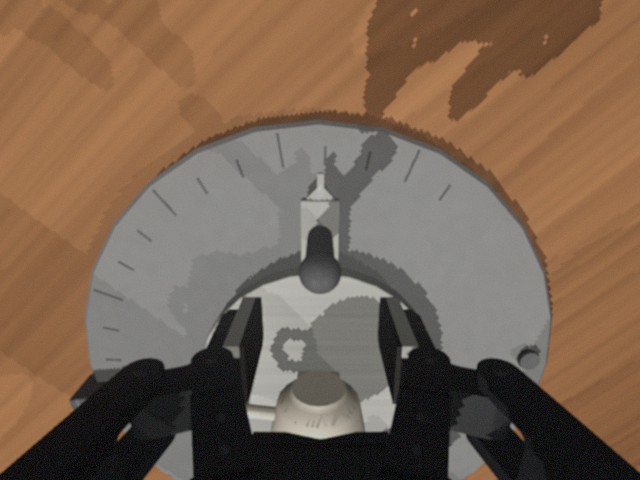

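Request:
arm_command(
  moves=[
    {"x": 0, "y": 2.5, "z": 0.1, "rx": 0, "ry": 0, "rz": 0, "gripper": 0.1},
    {"x": 0, "y": 5, "z": 0.1, "rx": 0, "ry": 0, "rz": 0, "gripper": 0.1},
    {"x": 0, "y": 7, "z": 0.1, "rx": 0, "ry": 0, "rz": 0, "gripper": 0.1},
    {"x": 0, "y": 7, "z": 0.1, "rx": 0, "ry": 0, "rz": 0, "gripper": -0.45},
    {"x": 0, "y": 7, "z": 0.1, "rx": 0, "ry": 0, "rz": 0, "gripper": -0.45},
  ],
  squeeze=20,
)

```text
clock: 7.75
position: [0.6343, -0.1105, 0.0525]
tool_rot: [-1.57, 0.0, -2.28]
force: [0.1, -0.7, -0.6]
grip_width: 0.0244
```

```bash
cat >> h.py <<'E'
O=np.array([.552,-.038])
def arc(phi,r=.109,z=.049):
    a=np.radians(phi); p=O+r*np.array([np.cos(a),np.sin(a)]); plan([p[0],p[1],z],phi-90)
E
python3 - <<'E'
from h import *
arc(-41.4)
im,d=bot.grab_frame('wrist'); save('w8',im)
# arc rows in tool frame starting at phi0=tool yaw+90, post at radius r: rotate by th
r=10.9
for th in [5,10,15,20,25,30]:
    t=np.radians(th); # tool x axis = -tangential(ccw) ; z = radial out
    print(th,'x',round(-r*np.sin(t),2),'z',round(-r*(1-np.cos(t)),2),'ry',round(-t,3))
E
```

```text
t 7.75 pos [ 0.6343 -0.1105  0.0525] yaw -130.7 F [ 0.1 -0.7 -0.6] w 0.0244 j7 -1.65
  xyz cm [ 0.    0.35 -0.07] rv [-0.     0.013 -0.   ]
5 x -0.95 z -0.04 ry -0.087
10 x -1.89 z -0.17 ry -0.175
15 x -2.82 z -0.37 ry -0.262
20 x -3.73 z -0.66 ry -0.349
25 x -4.61 z -1.02 ry -0.436
30 x -5.45 z -1.46 ry -0.524
```

View pics/w8.png

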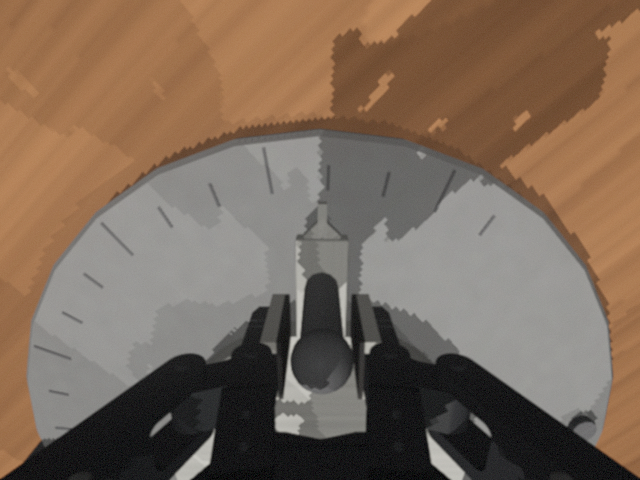

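Request:
arm_command(
  moves=[
    {"x": -0.95, "y": 0.2, "z": 0, "rx": 0, "ry": -0.087, "rz": 0, "gripper": -0.45},
    {"x": -1.9, "y": 0.3, "z": -0.2, "rx": 0, "ry": -0.175, "rz": 0, "gripper": -0.45},
    {"x": -2.8, "y": 0.3, "z": -0.4, "rx": 0, "ry": -0.262, "rz": 0, "gripper": -0.45},
    {"x": -3.7, "y": 0.3, "z": -0.7, "rx": 0, "ry": -0.35, "rz": 0, "gripper": -0.45},
    {"x": -4.6, "y": 0.3, "z": -1, "rx": 0, "ry": -0.436, "rz": 0, "gripper": -0.45},
  ],
)

```text
clock: 8.22
position: [0.6573, -0.0723, 0.0513]
tool_rot: [-1.567, -0.003, -1.843]
force: [-6.4, -13.3, 5.3]
grip_width: 0.0237
```

```bash
python3 - <<'E'
from h import *
arc(9)
im,d=bot.grab_frame('wrist'); save('w9',im)
E
```

```text
t 8.22 pos [ 0.6573 -0.0723  0.0513] yaw -105.6 F [ -6.4 -13.3   5.3] w 0.0237 j7 -1.37
  xyz cm [-5.01  0.21 -1.15] rv [-0.003 -0.429  0.004]
```

View pics/w9.png

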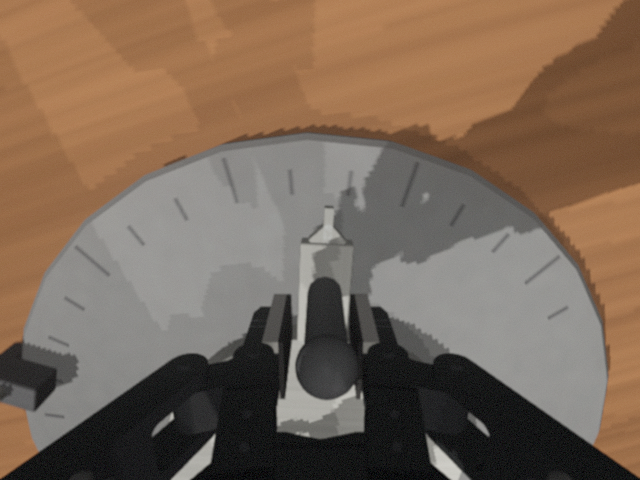

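Request:
arm_command(
  moves=[
    {"x": -0.95, "y": 0.1, "z": 0, "rx": 0, "ry": -0.087, "rz": 0, "gripper": -0.45},
    {"x": -1.9, "y": 0.1, "z": -0.2, "rx": 0, "ry": -0.175, "rz": 0, "gripper": -0.45},
    {"x": -2.8, "y": 0.1, "z": -0.4, "rx": 0, "ry": -0.262, "rz": 0, "gripper": -0.45},
    {"x": -3.7, "y": 0.1, "z": -0.7, "rx": 0, "ry": -0.35, "rz": 0, "gripper": -0.45},
    {"x": -4.6, "y": 0.1, "z": -1, "rx": 0, "ry": -0.436, "rz": 0, "gripper": -0.45},
  ],
)

```text
clock: 8.68
position: [0.6613, -0.0253, 0.0504]
tool_rot: [-1.566, -0.005, -1.407]
force: [2.7, -16.1, -0.5]
grip_width: 0.0233
```

```bash
python3 - <<'E'
from h import *
arc(34)
E
```

```text
t 8.68 pos [ 0.6613 -0.0253  0.0504] yaw -80.6 F [  2.7 -16.1  -0.5] w 0.0233 j7 -1.1
  xyz cm [-5.07  0.11 -1.08] rv [-0.003 -0.429  0.006]
```

Request:
arm_command(
  moves=[
    {"x": -0.95, "y": 0.1, "z": 0, "rx": 0, "ry": -0.087, "rz": 0, "gripper": -0.45},
    {"x": -1.9, "y": 0.1, "z": -0.2, "rx": 0, "ry": -0.175, "rz": 0, "gripper": -0.45},
    {"x": -2.8, "y": 0.1, "z": -0.4, "rx": 0, "ry": -0.262, "rz": 0, "gripper": -0.45},
    {"x": -3.7, "y": 0.1, "z": -0.7, "rx": 0, "ry": -0.35, "rz": 0, "gripper": -0.45},
    {"x": -4.6, "y": 0.1, "z": -1, "rx": 0, "ry": -0.436, "rz": 0, "gripper": -0.45},
  ],
)

```text
clock: 9.1
position: [0.6454, 0.0196, 0.0497]
tool_rot: [-1.566, -0.007, -0.97]
force: [9.4, -12.4, 0.1]
grip_width: 0.0236
```

```bash
python3 - <<'E'
from h import *
arc(54)
im,d=bot.grab_frame('wrist'); save('w10',im)
im,d=bot.grab_frame('top'); save('t10',im)
arc(54)
E
```

```text
t 9.1 pos [0.6454 0.0196 0.0497] yaw -55.6 F [  9.4 -12.4   0.1] w 0.0236 j7 -0.82
  xyz cm [-4.19  0.03 -0.69] rv [-0.004 -0.342  0.008]
t 9.2 pos [0.6434 0.0222 0.0491] yaw -55.5 F [-0.4  0.2  1.4] w 0.0234 j7 -0.82
  xyz cm [-3.85 -0.01 -0.67] rv [-0.003 -0.341  0.003]
```

View pics/w10.png

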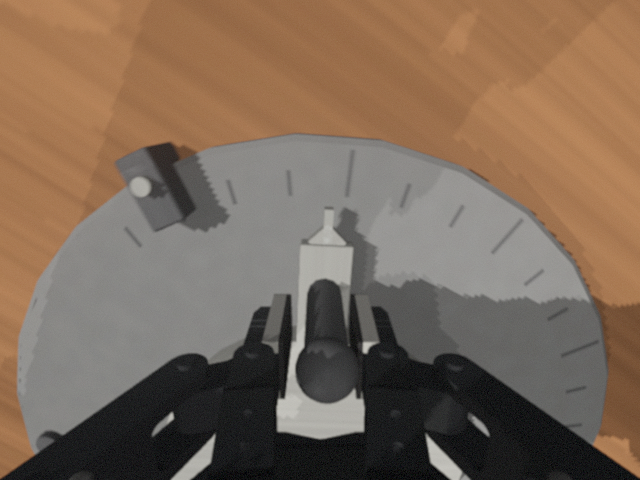

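```bash
python3 - <<'E'
import cv2
im=cv2.imread('pics/w10.png'); cv2.imwrite('pics/w10z.png',cv2.resize(im[120:270,100:360],None,fx=3,fy=3,interpolation=cv2.INTER_CUBIC))
E
```

```text
(no output)
```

View pics/w10z.png

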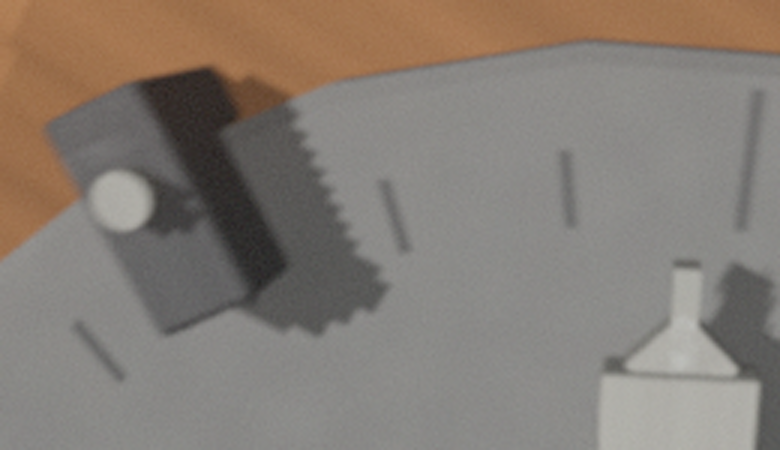

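```bash
cat >> h.py <<'E'
def camat(pos,rot):
    m=bot.camera_model('wrist'); f=240/np.tan(np.radians(m['vfov'])/2)
    K=np.array([[f,0,m['cx']],[0,f,m['cy']],[0,0,1]]); T=np.eye(4); T[:3,:3]=R.from_euler('xyz',rot).as_matrix(); T[:3,3]=pos
    return K,np.array(m['dist_coeffs'],float),T@np.array(m['mount'])
def az(c,uv,h,n=''):
    p=onz(c,[uv],h)[0]; v=p[:2]-O; print(n,p.round(4),'r',np.hypot(*v).round(4),'az',np.degrees(np.arctan2(v[1],v[0])).round(2)); return p
E
python3 - <<'E'
from h import *
c=camat([.6454,.0196,.0497],[-1.566,-.007,-.97])
z=lambda x,y:(100+(x-1)/3,120+(y-1)/3)
i=az(c,z(209,313),.032,'in'); o=az(c,z(90,105),.032,'out'); d=(o-i); print('tab dir',np.degrees(np.arctan2(d[1],d[0])))
t=az(c,z(687,263),.027,'tip')
b=az(c,z(680,375),.030,'shoulder'); d=t-b; print('ptr dir',np.degrees(np.arctan2(d[1],d[0])))
E
```

```text
in [0.6363 0.0923 0.032 ] r 0.1552 az 57.09
out [0.6533 0.12   0.032 ] r 0.1877 az 57.33
tab dir 58.446695425334305
tip [0.6801 0.0389 0.027 ] r 0.1494 az 30.97
shoulder [0.6662 0.0306 0.03  ] r 0.1332 az 30.98
ptr dir 30.833735936414605
```

Request:
arm_command(
  moves=[
    {"x": -0.95, "y": 0.1, "z": 0, "rx": 0, "ry": -0.08, "rz": 0, "gripper": -0.45},
    {"x": -1.9, "y": 0.1, "z": -0.2, "rx": 0, "ry": -0.16, "rz": 0, "gripper": -0.45},
    {"x": -2.7, "y": 0.1, "z": -0.4, "rx": 0, "ry": -0.24, "rz": 0, "gripper": -0.45},
    {"x": -3.4, "y": 0.1, "z": -0.6, "rx": 0, "ry": -0.32, "rz": 0, "gripper": -0.45},
    {"x": -3.6, "y": 0.1, "z": -0.6, "rx": 0, "ry": -0.345, "rz": 0, "gripper": -0.45},
  ],
)

```text
clock: 9.62
position: [0.6181, 0.0479, 0.0475]
tool_rot: [-1.569, -0.003, -0.625]
force: [0.3, -0.9, 0.3]
grip_width: 0.0233
```

Request:
arm_command(
  moves=[
    {"x": 0, "y": 0, "z": 0, "rx": 0, "ry": 0, "rz": 0, "gripper": -0.45},
    {"x": 0, "y": 0, "z": 0, "rx": 0, "ry": 0, "rz": 0, "gripper": -0.45},
  ],
)

```text
clock: 9.78
position: [0.6173, 0.0481, 0.0463]
tool_rot: [-1.57, -0.001, -0.631]
force: [-0.2, -0.1, 0.0]
grip_width: 0.0234
```

```bash
cat > look.py <<'E'
from h import *
import sys
n=sys.argv[1]
s=bot.observe(); arc(57.2)
im,d=bot.grab_frame('wrist'); save(n,im)
np.savez('pics/'+n+'.npz',p=s['position'],r=s['tool_rot'])
cv2.imwrite('pics/'+n+'z.png',cv2.resize(im[100:280,180:440],None,fx=3,fy=3,interpolation=cv2.INTER_CUBIC)[:,:,::-1])
arc(57.2)
E
python3 look.py w11
```

```text
t 9.78 pos [0.6173 0.0481 0.0463] yaw -36.1 F [-0.2 -0.1  0. ] w 0.0234 j7 -0.6
  xyz cm [-0.83 -0.27  0.08] rv [-0.    -0.058  0.001]
t 9.83 pos [0.6172 0.048  0.046 ] yaw -36.1 F [-0.7 -0.  -0.3] w 0.0236 j7 -0.6
  xyz cm [-0.83 -0.3   0.09] rv [-0.    -0.058  0.001]
```

View pics/w11z.png

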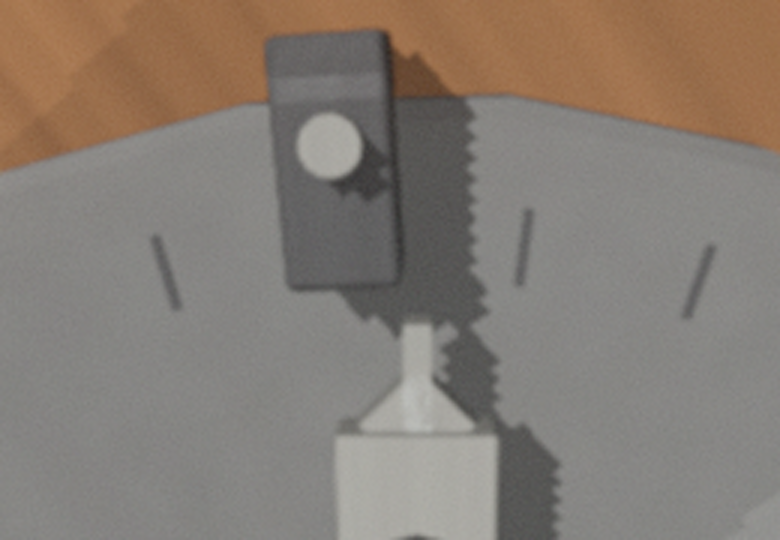

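```bash
cat > meas.py <<'E'
from h import *
import sys
n=sys.argv[1]; v=[float(a) for a in sys.argv[2:]]
f=np.load('pics/'+n+'.npz'); c=camat(f['p'],f['r'])
z=lambda x,y:(180+(x-1)/3,100+(y-1)/3)
i=az(c,z(*v[:2]),.032,'in'); o=az(c,z(*v[2:4]),.032,'out'); d=(o-i); print('tab dir',np.degrees(np.arctan2(d[1],d[0])))
t=az(c,z(*v[4:6]),.027,'tip'); b=az(c,z(*v[6:8]),.030,'sh'); d=t-b; print('ptr dir',np.degrees(np.arctan2(d[1],d[0])))
a=np.radians(57.2); print('lateral offset tip vs tab line (mm)',1000*np.cross((o-i)[:2]/np.linalg.norm((o-i)[:2]),(t-i)[:2]))
E
python3 meas.py w11 344 287 327 36 417 322 416.5 434 2>/dev/null
```

```text
in [0.6362 0.092  0.032 ] r 0.1548 az 57.07
out [0.6543 0.1195 0.032 ] r 0.1878 az 56.98
tab dir 56.55985396492571
tip [0.6406 0.0811 0.027 ] r 0.1484 az 53.36
sh [0.6312 0.0684 0.03  ] r 0.1326 az 53.34
ptr dir 53.53839964099218
lateral offset tip vs tab line (mm) -9.648947118651996
```

Request:
arm_command(
  moves=[
    {"x": -0.25, "y": 0, "z": 0, "rx": 0, "ry": -0.02, "rz": 0, "gripper": -0.45},
    {"x": -0.5, "y": 0, "z": 0, "rx": 0, "ry": -0.04, "rz": 0, "gripper": -0.45},
    {"x": -0.7, "y": 0, "z": 0, "rx": 0, "ry": -0.06, "rz": 0, "gripper": -0.45},
    {"x": -0.9, "y": 0, "z": 0, "rx": 0, "ry": -0.06, "rz": 0, "gripper": -0.45},
    {"x": -1, "y": 0, "z": 0, "rx": 0, "ry": -0.06, "rz": 0, "gripper": -0.45},
  ],
)

```text
clock: 10.25
position: [0.6094, 0.0535, 0.0456]
tool_rot: [-1.571, -0.002, -0.568]
force: [6.0, -5.4, 0.3]
grip_width: 0.0234
```

Request:
arm_command(
  moves=[
    {"x": 0, "y": 0, "z": 0, "rx": 0, "ry": 0, "rz": 0, "gripper": -0.45},
    {"x": 0, "y": 0, "z": 0, "rx": 0, "ry": 0, "rz": 0, "gripper": -0.45},
  ],
)

```text
clock: 10.42
position: [0.6091, 0.0537, 0.0455]
tool_rot: [-1.571, -0.001, -0.568]
force: [3.5, -3.8, 1.9]
grip_width: 0.0235
```

```bash
python3 look.py w12
```

```text
t 10.42 pos [0.6091 0.0537 0.0455] yaw -32.5 F [ 3.5 -3.8  1.9] w 0.0235 j7 -0.56
  xyz cm [ 0.17 -0.35  0.1 ] rv [-0.     0.004  0.001]
t 10.47 pos [0.6091 0.0537 0.0455] yaw -32.5 F [ 4.  -3.7  2. ] w 0.0238 j7 -0.56
  xyz cm [ 0.17 -0.35  0.1 ] rv [-0.     0.004  0.001]
```

View pics/w12z.png

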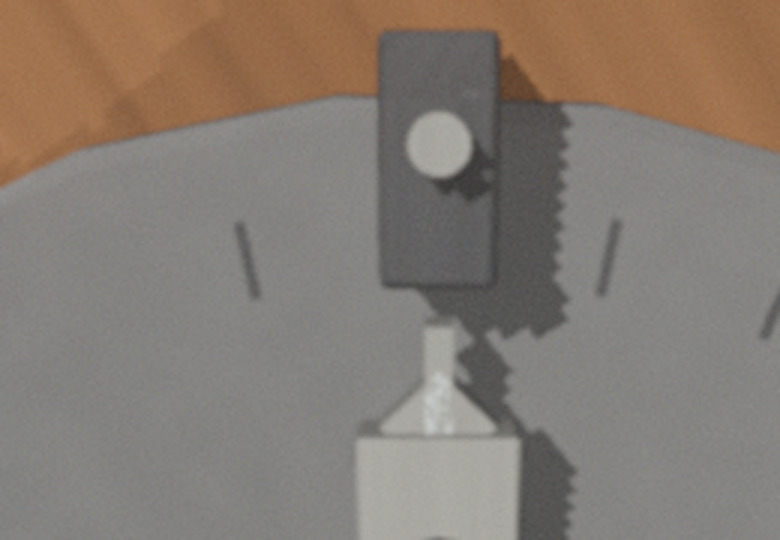

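```bash
python3 meas.py w12 438.5 286 438.5 32 439 322 439.5 435 2>/dev/null
```

```text
in [0.6363 0.092  0.032 ] r 0.1549 az 57.03
out [0.654  0.1199 0.032 ] r 0.188 az 57.14
tab dir 57.6602788482368
tip [0.6331 0.0866 0.027 ] r 0.1487 az 56.94
sh [0.6246 0.0732 0.03  ] r 0.1328 az 56.84
ptr dir 57.78050376037363
lateral offset tip vs tab line (mm) -0.1462514738094613
```

Request:
arm_command(
  moves=[
    {"x": 0.2, "y": 0, "z": 0, "rx": 0, "ry": 0, "rz": 0, "gripper": -0.45},
    {"x": 0.38, "y": 0, "z": 0, "rx": 0, "ry": 0, "rz": 0, "gripper": 0},
    {"x": 0.38, "y": 0, "z": 0, "rx": 0, "ry": 0, "rz": 0, "gripper": 0.1},
    {"x": 0.38, "y": 0, "z": 0, "rx": 0, "ry": 0, "rz": 0, "gripper": 0.1},
    {"x": 0.38, "y": -1, "z": 0, "rx": 0, "ry": 0, "rz": 0, "gripper": 0.1},
  ],
)

```text
clock: 10.88
position: [0.6107, 0.0523, 0.054]
tool_rot: [-1.573, 0.002, -0.568]
force: [0.0, 0.0, -0.1]
grip_width: 0.0473
```

Request:
arm_command(
  moves=[
    {"x": 0, "y": -3, "z": 0, "rx": 0, "ry": 0, "rz": 0, "gripper": 0.1},
    {"x": 0, "y": -6, "z": 0, "rx": 0, "ry": 0, "rz": 0, "gripper": 0.1},
    {"x": 0, "y": -9, "z": 0, "rx": 0, "ry": 0, "rz": 0, "gripper": 0.1},
    {"x": 0, "y": -12, "z": 0, "rx": 0, "ry": 0, "rz": 0, "gripper": 0.1},
    {"x": 0, "y": -12, "z": 0, "rx": 0, "ry": 0, "rz": 0, "gripper": 0.1},
  ],
)

```text
clock: 11.3
position: [0.6141, 0.0523, 0.1816]
tool_rot: [-1.566, -0.005, -0.568]
force: [0.4, -0.5, -0.0]
grip_width: 0.0468
```

```bash
python3 look.py w13; python3 - <<'E'
from h import *
plan([.445,-.036,.2],-60)
E
```

```text
t 11.3 pos [0.6141 0.0523 0.1816] yaw -32.6 F [ 0.4 -0.5 -0. ] w 0.0468 j7 -0.6
  xyz cm [-0.4  13.26 -0.12] rv [-0.005  0.004  0.005]
t 11.35 pos [0.6132 0.0524 0.1789] yaw -32.5 F [ 0.4  0.3 -0.7] w 0.047 j7 -0.6
  xyz cm [-0.3  12.99 -0.06] rv [-0.004  0.004  0.004]
t 11.35 pos [0.6132 0.0524 0.1789] yaw -32.5 F [ 0.4  0.3 -0.7] w 0.047 j7 -0.6
  xyz cm [ -9.42  -2.21 -16.5 ] rv [-0.004  0.479  0.003]
```

View pics/w13z.png

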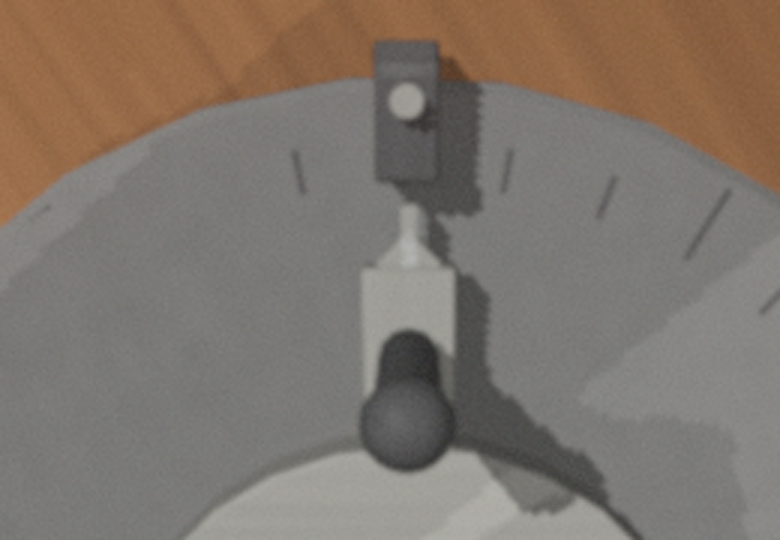

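View pics/w13.png

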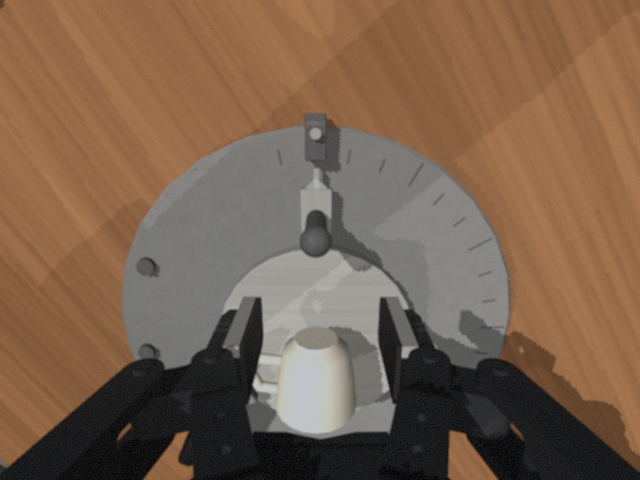

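```bash
python3 meas.py w13 406.5 180 406 43 411 207 408.5 268 2>/dev/null
```

```text
in [0.6361 0.0922 0.032 ] r 0.155 az 57.13
out [0.6537 0.1197 0.032 ] r 0.1876 az 57.18
tab dir 57.412371800654114
tip [0.633  0.0854 0.027 ] r 0.1476 az 56.7
sh [0.6244 0.073  0.03  ] r 0.1325 az 56.91
ptr dir 54.87639341641982
lateral offset tip vs tab line (mm) -1.0766531568814586
```

```bash
python3 - <<'E'
from h import *
s=bot.observe(); arc(57.2)
im,d=bot.grab_frame('wrist'); save('w14',im); np.savez('pics/w14.npz',p=s['position'],r=s['tool_rot'])
cv2.imwrite('pics/w14z.png',cv2.resize(im[100:200,270:370],None,fx=6,fy=6,interpolation=cv2.INTER_CUBIC)[:,:,::-1])
E
```

```text
t 11.35 pos [0.6132 0.0524 0.1789] yaw -32.5 F [ 0.4  0.3 -0.7] w 0.047 j7 -0.6
  xyz cm [-0.3  12.99 -0.06] rv [-0.004  0.004  0.004]
```

View pics/w14z.png

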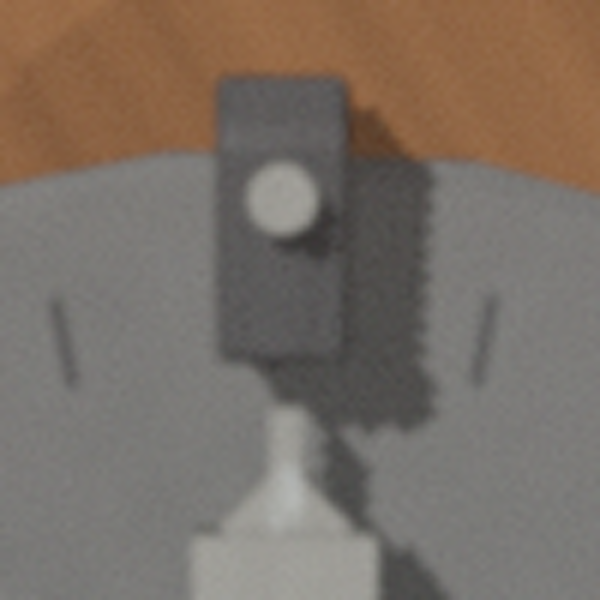

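Request:
arm_command(
  moves=[
    {"x": 0, "y": 3, "z": 0, "rx": 0, "ry": 0, "rz": 0, "gripper": 0.1},
    {"x": 0, "y": 6, "z": 0, "rx": 0, "ry": 0, "rz": 0, "gripper": 0.1},
    {"x": 0, "y": 9, "z": 0, "rx": 0, "ry": 0, "rz": 0, "gripper": 0.1},
    {"x": 0, "y": 12, "z": 0, "rx": 0, "ry": 0, "rz": 0, "gripper": 0.1},
    {"x": 0, "y": 12.7, "z": 0, "rx": 0, "ry": 0, "rz": 0, "gripper": 0.1},
  ],
)

```text
clock: 11.82
position: [0.6088, 0.0521, 0.0433]
tool_rot: [-1.575, 0.005, -0.568]
force: [-0.4, 0.2, -0.2]
grip_width: 0.0468
```

Request:
arm_command(
  moves=[
    {"x": 0, "y": 0, "z": 0, "rx": 0, "ry": 0, "rz": 0, "gripper": 0.1},
    {"x": 0, "y": 0, "z": 0, "rx": 0, "ry": 0, "rz": 0, "gripper": -0.45},
    {"x": 0, "y": 0, "z": 0, "rx": 0, "ry": 0, "rz": 0, "gripper": -0.45},
    {"x": 0, "y": 0, "z": 0, "rx": 0, "ry": 0, "rz": 0, "gripper": -0.45},
  ],
)

```text
clock: 12.15
position: [0.6128, 0.0523, 0.05]
tool_rot: [-1.569, -0.002, -0.568]
force: [0.6, -0.8, -0.5]
grip_width: 0.0239
```

```bash
python3 look.py w15
```

```text
t 12.15 pos [0.6128 0.0523 0.05  ] yaw -32.5 F [ 0.6 -0.8 -0.5] w 0.0239 j7 -0.56
  xyz cm [-0.21  0.1   0.02] rv [-0.002  0.004  0.002]
t 12.2 pos [0.6126 0.0523 0.0498] yaw -32.5 F [-0.6 -0.4 -0.2] w 0.0231 j7 -0.56
  xyz cm [-0.2   0.08  0.02] rv [-0.001  0.004  0.002]
```

View pics/w15z.png

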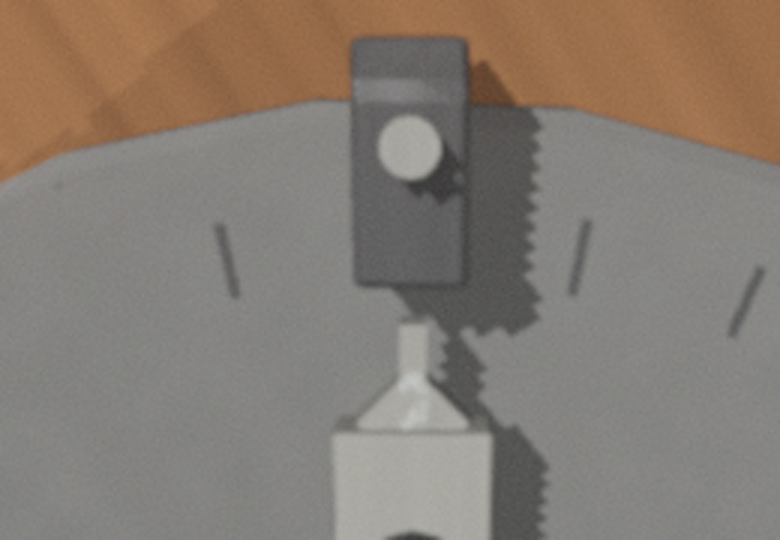

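Request:
arm_command(
  moves=[
    {"x": -0.15, "y": 0, "z": 0, "rx": 0, "ry": 0, "rz": 0, "gripper": -0.45},
    {"x": -0.3, "y": 0, "z": 0, "rx": 0, "ry": 0, "rz": 0, "gripper": -0.45},
    {"x": -0.4, "y": 0, "z": 0, "rx": 0, "ry": 0, "rz": 0, "gripper": -0.45},
    {"x": -0.5, "y": 0, "z": 0, "rx": 0, "ry": 0, "rz": 0, "gripper": -0.45},
    {"x": -0.5, "y": 0, "z": 0, "rx": 0, "ry": 0, "rz": 0, "gripper": -0.45},
  ],
)

```text
clock: 12.62
position: [0.6087, 0.0548, 0.0491]
tool_rot: [-1.57, -0.002, -0.568]
force: [3.3, -1.4, 2.1]
grip_width: 0.0234
```

```bash
python3 look.py w16
```

```text
t 12.62 pos [0.6087 0.0548 0.0491] yaw -32.6 F [ 3.3 -1.4  2.1] w 0.0234 j7 -0.56
  xyz cm [0.26 0.01 0.03] rv [-0.001  0.004  0.002]
t 12.67 pos [0.6085 0.0548 0.049 ] yaw -32.6 F [ 4.5 -0.6  2.5] w 0.0233 j7 -0.56
  xyz cm [ 0.27 -0.    0.04] rv [-0.001  0.004  0.002]
```

View pics/w16z.png

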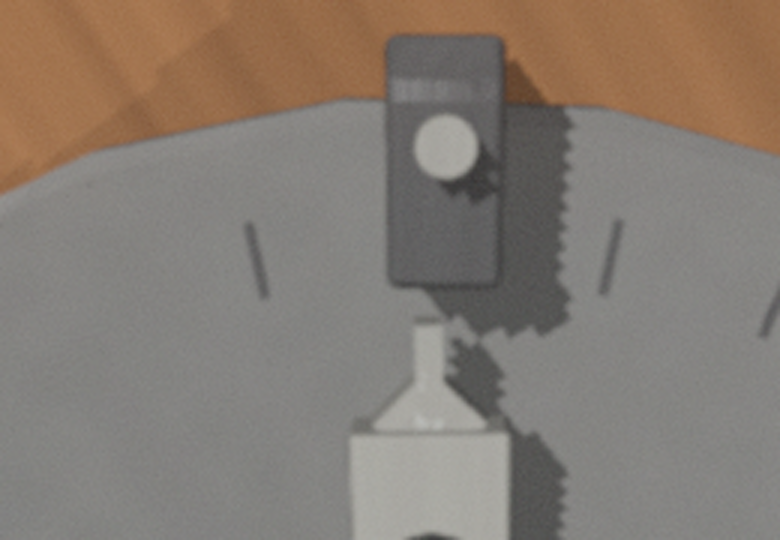

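Request:
arm_command(
  moves=[
    {"x": 0.15, "y": 0, "z": 0, "rx": 0, "ry": 0, "rz": 0, "gripper": -0.45},
    {"x": 0.3, "y": 0, "z": 0, "rx": 0, "ry": 0, "rz": 0, "gripper": -0.45},
    {"x": 0.35, "y": 0, "z": 0, "rx": 0, "ry": 0, "rz": 0, "gripper": -0.45},
    {"x": 0.35, "y": 0, "z": 0, "rx": 0, "ry": 0, "rz": 0, "gripper": -0.45},
  ],
)

```text
clock: 13.0
position: [0.6105, 0.053, 0.0481]
tool_rot: [-1.571, 0.0, -0.568]
force: [-0.7, 1.7, 0.5]
grip_width: 0.0236
```

```bash
python3 look.py w17
```

```text
t 13.0 pos [0.6105 0.053  0.0481] yaw -32.5 F [-0.7  1.7  0.5] w 0.0236 j7 -0.56
  xyz cm [ 0.01 -0.09  0.09] rv [ 0.     0.004 -0.   ]
t 13.05 pos [0.6104 0.053  0.0481] yaw -32.5 F [-0.  -0.6 -0.1] w 0.0234 j7 -0.56
  xyz cm [ 0.02 -0.09  0.09] rv [ 0.     0.004 -0.   ]
```

View pics/w17z.png

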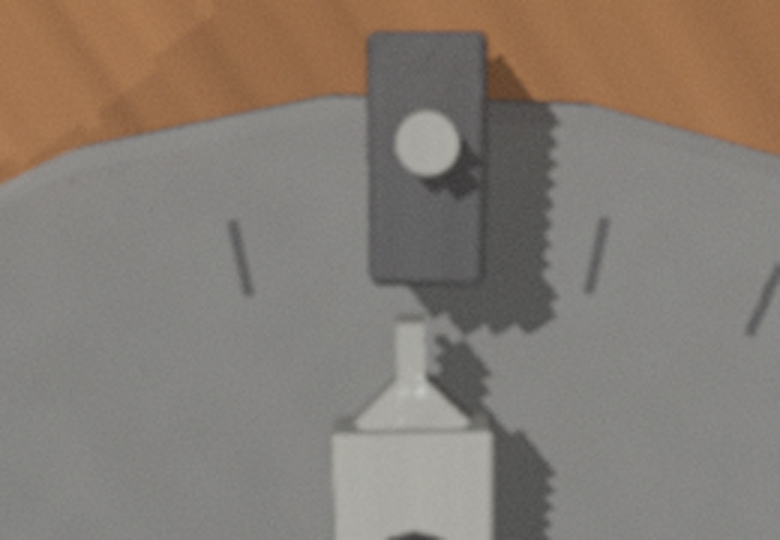

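Request:
arm_command(
  moves=[
    {"x": 0.15, "y": 0, "z": 0, "rx": 0, "ry": 0, "rz": 0, "gripper": -0.45},
    {"x": 0.3, "y": 0, "z": 0, "rx": 0, "ry": 0, "rz": 0, "gripper": -0.45},
    {"x": 0.4, "y": 0, "z": 0, "rx": 0, "ry": 0, "rz": 0, "gripper": -0.45},
    {"x": 0.45, "y": 0, "z": 0, "rx": 0, "ry": 0, "rz": 0, "gripper": -0.45},
    {"x": 0.45, "y": 0, "z": 0, "rx": 0, "ry": 0, "rz": 0, "gripper": -0.45},
  ],
)

```text
clock: 13.47
position: [0.6135, 0.0513, 0.048]
tool_rot: [-1.571, 0.002, -0.567]
force: [-5.9, 2.9, 1.7]
grip_width: 0.0234
```

```bash
python3 look.py w18
```

```text
t 13.47 pos [0.6135 0.0513 0.048 ] yaw -32.5 F [-5.9  2.9  1.7] w 0.0234 j7 -0.56
  xyz cm [-0.33 -0.1   0.06] rv [ 0.001  0.005 -0.002]
t 13.52 pos [0.6135 0.0513 0.048 ] yaw -32.5 F [-4.7  3.9  0.8] w 0.0233 j7 -0.56
  xyz cm [-0.33 -0.1   0.06] rv [ 0.001  0.005 -0.002]
```

View pics/w18.png

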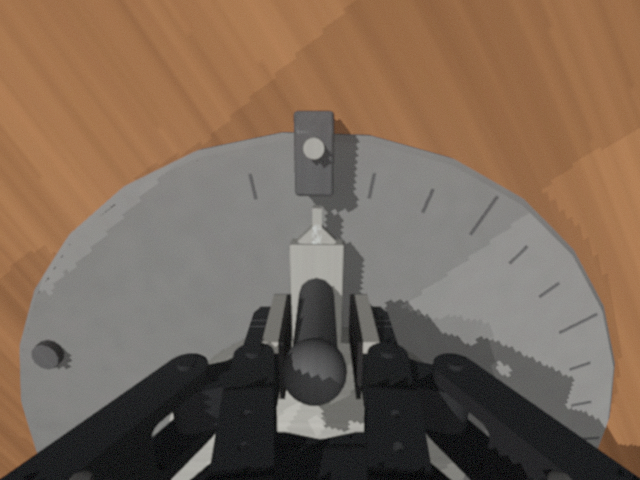

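Request:
arm_command(
  moves=[
    {"x": -0.15, "y": 0, "z": 0, "rx": 0, "ry": 0, "rz": 0, "gripper": -0.45},
    {"x": -0.25, "y": 0, "z": 0, "rx": 0, "ry": 0, "rz": 0, "gripper": -0.45},
    {"x": -0.3, "y": 0, "z": 0, "rx": 0, "ry": 0, "rz": 0, "gripper": -0.45},
    {"x": -0.35, "y": 0, "z": 0, "rx": 0, "ry": 0, "rz": 0, "gripper": -0.45},
    {"x": -0.35, "y": 0, "z": 0, "rx": 0, "ry": 0, "rz": 0, "gripper": -0.45},
  ],
)

```text
clock: 13.93
position: [0.6115, 0.0524, 0.0483]
tool_rot: [-1.571, -0.0, -0.568]
force: [0.7, -0.4, -0.4]
grip_width: 0.0233
```

```bash
python3 look.py w19
```

```text
t 13.93 pos [0.6115 0.0524 0.0483] yaw -32.5 F [ 0.7 -0.4 -0.4] w 0.0233 j7 -0.56
  xyz cm [-0.1  -0.07  0.07] rv [0.    0.004 0.   ]
t 13.98 pos [0.6115 0.0524 0.0483] yaw -32.6 F [-1.4  0.4 -0.2] w 0.0236 j7 -0.56
  xyz cm [-0.11 -0.07  0.08] rv [-0.     0.004  0.   ]
```

View pics/w19z.png

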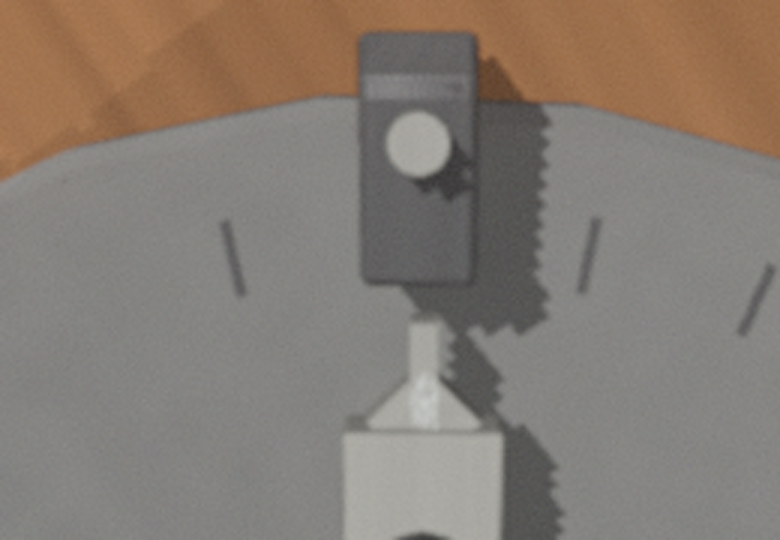

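Request:
arm_command(
  moves=[
    {"x": -0.05, "y": 0, "z": 0, "rx": 0, "ry": 0, "rz": 0, "gripper": -0.45},
    {"x": -0.1, "y": 0, "z": 0, "rx": 0, "ry": 0, "rz": 0, "gripper": -0.45},
    {"x": -0.15, "y": 0, "z": 0, "rx": 0, "ry": 0, "rz": 0, "gripper": -0.45},
    {"x": -0.15, "y": 0, "z": 0, "rx": 0, "ry": 0, "rz": 0, "gripper": -0.45},
  ],
)

```text
clock: 14.32
position: [0.6103, 0.0532, 0.0483]
tool_rot: [-1.571, -0.0, -0.568]
force: [0.3, 0.0, 0.5]
grip_width: 0.0235
```

```bash
python3 look.py w20
```

```text
t 14.32 pos [0.6103 0.0532 0.0483] yaw -32.5 F [0.3 0.  0.5] w 0.0235 j7 -0.56
  xyz cm [ 0.04 -0.07  0.07] rv [-0.     0.004  0.   ]
t 14.37 pos [0.6103 0.0532 0.0483] yaw -32.5 F [ 0.5 -0.3  0.2] w 0.0236 j7 -0.56
  xyz cm [ 0.04 -0.07  0.08] rv [-0.     0.004  0.   ]
```

View pics/w20z.png

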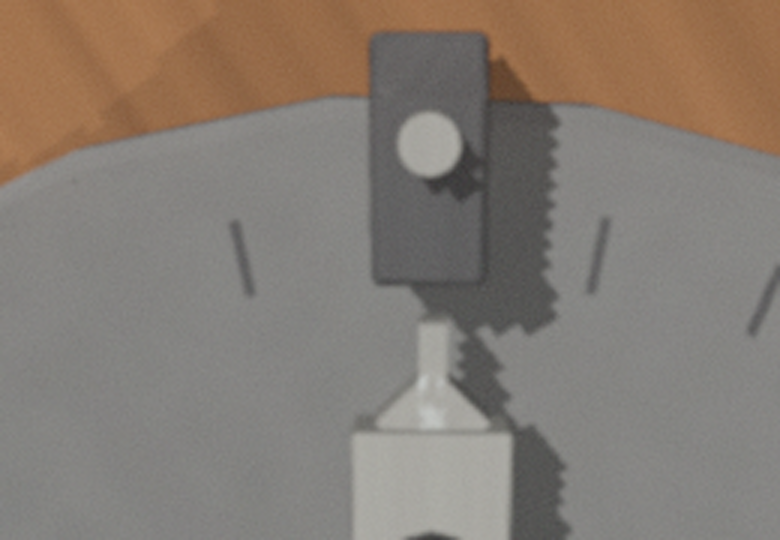

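Request:
arm_command(
  moves=[
    {"x": -0.03, "y": 0, "z": 0, "rx": 0, "ry": 0, "rz": 0, "gripper": -0.45},
    {"x": -0.05, "y": 0, "z": 0, "rx": 0, "ry": 0, "rz": 0, "gripper": -0.45},
    {"x": -0.05, "y": 0, "z": 0, "rx": 0, "ry": 0, "rz": 0, "gripper": -0.45},
  ],
)

```text
clock: 14.62
position: [0.61, 0.0534, 0.0484]
tool_rot: [-1.571, -0.001, -0.568]
force: [2.7, -2.4, -2.0]
grip_width: 0.0235
```

Request:
arm_command(
  moves=[
    {"x": 0.1, "y": 0, "z": 0, "rx": 0, "ry": 0, "rz": 0, "gripper": -0.45},
    {"x": 0.1, "y": 0, "z": 0, "rx": 0, "ry": 0, "rz": 0, "gripper": 0.1},
    {"x": 0.1, "y": 0, "z": 0, "rx": 0, "ry": 0, "rz": 0, "gripper": 0.1},
    {"x": 0.1, "y": 0, "z": 0, "rx": 0, "ry": 0, "rz": 0, "gripper": 0.1},
  ],
)

```text
clock: 14.95
position: [0.6105, 0.0531, 0.0482]
tool_rot: [-1.571, 0.0, -0.568]
force: [-0.1, 1.0, -1.0]
grip_width: 0.0471
```

```bash
python3 look.py w21
```

```text
t 14.95 pos [0.6105 0.0531 0.0482] yaw -32.5 F [-0.1  1.  -1. ] w 0.0471 j7 -0.56
  xyz cm [ 0.02 -0.08  0.07] rv [ 0.     0.004 -0.   ]
t 15.0 pos [0.6105 0.0531 0.0483] yaw -32.5 F [ 0.5 -0.4 -0.1] w 0.0468 j7 -0.56
  xyz cm [ 0.02 -0.07  0.07] rv [ 0.     0.005 -0.   ]
```

View pics/w21z.png

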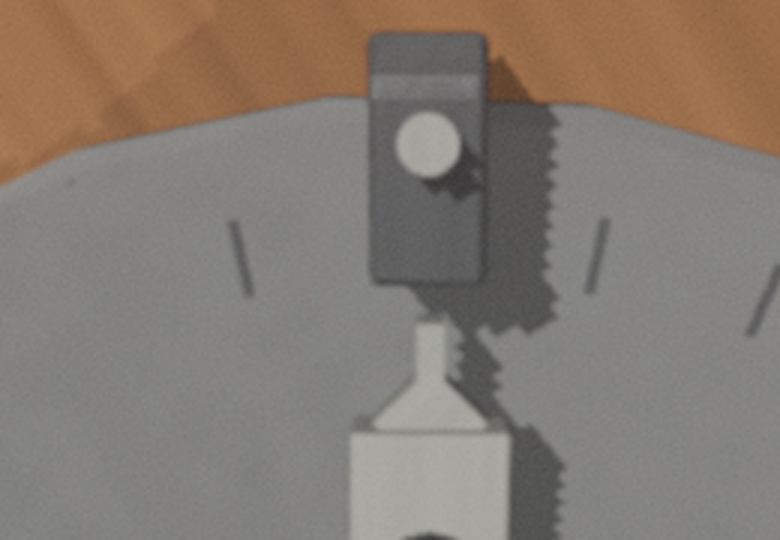

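Request:
arm_command(
  moves=[
    {"x": 0, "y": -3, "z": 0, "rx": 0, "ry": 0, "rz": 0, "gripper": 0.1},
    {"x": 0, "y": -6, "z": 0, "rx": 0, "ry": 0, "rz": 0, "gripper": 0.1},
    {"x": 0, "y": -9.5, "z": 0, "rx": 0, "ry": 0, "rz": 0, "gripper": 0.1},
    {"x": 0, "y": -13, "z": 0, "rx": 0, "ry": 0, "rz": 0, "gripper": 0.1},
    {"x": 0, "y": -16, "z": -1, "rx": 0, "ry": 0, "rz": 0, "gripper": 0.1},
  ],
)

```text
clock: 15.42
position: [0.6057, 0.0461, 0.2105]
tool_rot: [-1.569, -0.001, -0.566]
force: [0.6, -0.4, 0.5]
grip_width: 0.0469
```

```bash
python3 look.py w22; python3 - <<'E'
from h import *
plan([.444,-.036,.2],-60)
c=camat([.4444,-.036,.1213],[-1.574,.001,-1.032])
q=onz(c,[[317,220],[316,326]],.09); m=q.mean(0);print(q.round(4),m, np.degrees(np.arctan2(*(q[0]-q[1])[1::-1])),np.linalg.norm(q[0]-q[1]))
E
```

```text
t 15.42 pos [0.6057 0.0461 0.2105] yaw -32.4 F [ 0.6 -0.4  0.5] w 0.0469 j7 -0.59
  xyz cm [ 0.04 16.15  0.9 ] rv [-0.001  0.006  0.001]
t 15.47 pos [0.6067 0.0431 0.2159] yaw -32.6 F [ 4.2 -2.8  7.2] w 0.0469 j7 -0.59
  xyz cm [-0.29 16.7   1.04] rv [-0.004  0.004  0.005]
t 15.47 pos [0.6067 0.0431 0.2159] yaw -32.6 F [ 4.2 -2.8  7.2] w 0.0469 j7 -0.59
  xyz cm [ -9.45   1.47 -15.44] rv [-0.006  0.478  0.004]
[[ 0.4705 -0.0187  0.09  ]
 [ 0.422  -0.0468  0.09  ]] [ 0.44624528 -0.03273447  0.09      ] 30.166548179693702 0.05603691178225812
```

View pics/w22z.png

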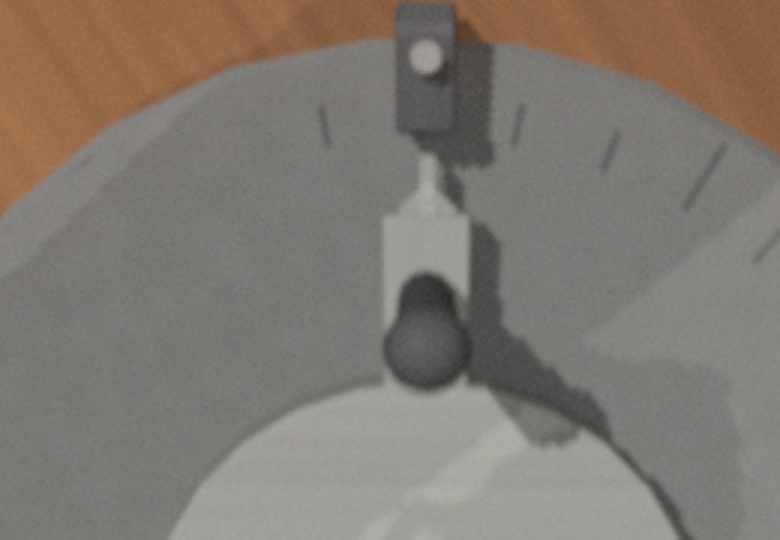

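Request:
arm_command(
  moves=[
    {"x": -2, "y": 0, "z": -3.3, "rx": 0, "ry": 0.1, "rz": 0, "gripper": 0.3},
    {"x": -4, "y": 0, "z": -6.6, "rx": 0, "ry": 0.2, "rz": 0, "gripper": 0.3},
    {"x": -6, "y": 0, "z": -9.9, "rx": 0, "ry": 0.3, "rz": 0, "gripper": 0.3},
    {"x": -7.8, "y": 0, "z": -13, "rx": 0, "ry": 0.4, "rz": 0, "gripper": 0.3},
    {"x": -9.3, "y": 1, "z": -15.4, "rx": 0, "ry": 0.48, "rz": 0, "gripper": 0.3},
  ],
)

```text
clock: 15.88
position: [0.4421, -0.0363, 0.1992]
tool_rot: [-1.569, -0.0, -1.054]
force: [2.2, -0.2, -0.4]
grip_width: 0.0553
```

```bash
python3 - <<'E'
from h import *
plan([.446,-.033,.13],-60)
E
```

```text
t 15.88 pos [ 0.4421 -0.0363  0.1992] yaw -60.4 F [ 2.2 -0.2 -0.4] w 0.0553 j7 -0.92
  xyz cm [-0.1   6.92  0.49] rv [-0.002 -0.007  0.   ]
```

Request:
arm_command(
  moves=[
    {"x": 0, "y": 2.5, "z": 0.2, "rx": 0, "ry": 0, "rz": 0, "gripper": 0.5},
    {"x": 0, "y": 5, "z": 0.3, "rx": 0, "ry": 0, "rz": 0, "gripper": 0.5},
    {"x": 0, "y": 7, "z": 0.3, "rx": 0, "ry": 0, "rz": 0, "gripper": 0.5},
    {"x": 0, "y": 7, "z": 0.3, "rx": 0, "ry": 0, "rz": 0, "gripper": 0.5},
  ],
)

```text
clock: 16.22
position: [0.445, -0.0337, 0.1258]
tool_rot: [-1.575, 0.002, -1.048]
force: [-0.2, -0.2, -0.3]
grip_width: 0.0642
```

```bash
python3 - <<'E'
from h import *
s=bot.observe()
im,d=bot.grab_frame('wrist'); save('w23',im)
np.savez('pics/w23.npz',p=s['position'],r=s['tool_rot'])
plan([.446,-.033,.062],-60)
E
```

```text
t 16.27 pos [ 0.4456 -0.0339  0.1274] yaw -60.1 F [-1.1 -0.1 -0. ] w 0.064 j7 -0.84
  xyz cm [-0.05  6.54  0.1 ] rv [ 0.003 -0.001 -0.001]
```

View pics/w23.png

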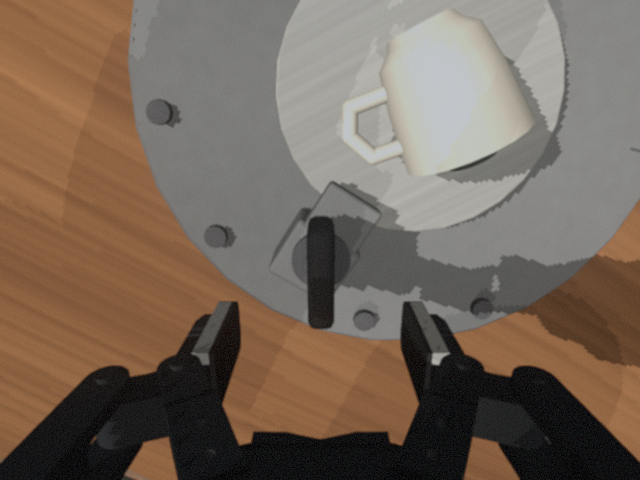

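```bash
python3 - <<'E'
from h import *
f=np.load('pics/w23.npz'); c=camat(f['p'],f['r'])
q=onz(c,[[321,220],[320,325]],.09); m=q.mean(0);print(q.round(4),m, np.degrees(np.arctan2(*(q[0]-q[1])[1::-1])),np.linalg.norm(q[0]-q[1]))
plan([m[0],m[1],.062],-60)
E
```

```text
[[ 0.471  -0.0188  0.09  ]
 [ 0.4214 -0.0468  0.09  ]] [ 0.44621198 -0.03281628  0.09      ] 29.4403657880891 0.05690298335836945
t 16.27 pos [ 0.4456 -0.0339  0.1274] yaw -60.1 F [-1.1 -0.1 -0. ] w 0.064 j7 -0.84
  xyz cm [-0.05  6.54  0.13] rv [ 0.003 -0.001 -0.001]
```

```bash
python3 - <<'E'
from h import *
plan([.4422,-.0352,.062],-60.3)
E
```

```text
t 16.27 pos [ 0.4456 -0.0339  0.1274] yaw -60.1 F [-1.1 -0.1 -0. ] w 0.064 j7 -0.84
  xyz cm [-0.05  6.54 -0.34] rv [ 0.003  0.004 -0.001]
```

Request:
arm_command(
  moves=[
    {"x": 0, "y": 2.2, "z": -0.3, "rx": 0, "ry": 0, "rz": 0, "gripper": 0.5},
    {"x": 0, "y": 4.4, "z": -0.3, "rx": 0, "ry": 0, "rz": 0, "gripper": 0.5},
    {"x": 0, "y": 6.5, "z": -0.3, "rx": 0, "ry": 0, "rz": 0, "gripper": 0.5},
    {"x": 0, "y": 6.5, "z": -0.3, "rx": 0, "ry": 0, "rz": 0, "gripper": 0.5},
    {"x": 0, "y": 6.5, "z": -0.3, "rx": 0, "ry": 0, "rz": 0, "gripper": 0},
  ],
  squeeze=60,
)

```text
clock: 16.68
position: [0.4441, -0.0354, 0.0641]
tool_rot: [-1.571, 0.0, -1.049]
force: [-0.9, -0.9, 0.6]
grip_width: 0.0535
```

```bash
python3 - <<'E'
from h import *
plan([.4422,-.0352,.062],-60.3)
E
```

```text
t 16.68 pos [ 0.4441 -0.0354  0.0641] yaw -60.1 F [-0.9 -0.9  0.6] w 0.0535 j7 -0.76
  xyz cm [-0.11  0.21 -0.16] rv [ 0.001  0.004 -0.   ]
```

Close on the bar with a small correction.

Request:
arm_command(
  moves=[
    {"x": -0.1, "y": 0.1, "z": -0.1, "rx": 0, "ry": 0, "rz": 0, "gripper": -1},
    {"x": -0.1, "y": 0.1, "z": -0.1, "rx": 0, "ry": 0, "rz": 0, "gripper": -1},
    {"x": -0.1, "y": 0.1, "z": -0.1, "rx": 0, "ry": 0, "rz": 0, "gripper": -1},
    {"x": -0.1, "y": 0.1, "z": -0.1, "rx": 0, "ry": 0, "rz": 0, "gripper": -1},
    {"x": -0.1, "y": 0.1, "z": -0.1, "rx": 0, "ry": 0, "rz": 0, "gripper": -1},
  ],
  squeeze=60,
)

```text
clock: 17.1
position: [0.4433, -0.0348, 0.0636]
tool_rot: [-1.569, -0.001, -1.048]
force: [-4.7, -0.5, 25.5]
grip_width: 0.0132
```

```bash
python3 - <<'E'
from h import *
plan([.4422,-.0352,.062],-60.3)
E
```

```text
t 17.1 pos [ 0.4433 -0.0348  0.0636] yaw -60.0 F [-4.7 -0.5 25.5] w 0.0132 j7 -0.76
  xyz cm [-0.02  0.16 -0.12] rv [-0.002  0.004  0.001]
```

Request:
arm_command(
  moves=[
    {"x": 0, "y": -0.1, "z": 0, "rx": 0, "ry": 0.1, "rz": 0, "gripper": -1},
    {"x": 0, "y": -0.15, "z": 0, "rx": 0, "ry": 0.2, "rz": 0, "gripper": -1},
    {"x": 0, "y": -0.15, "z": 0, "rx": 0, "ry": 0.3, "rz": 0, "gripper": -1},
    {"x": 0, "y": -0.15, "z": 0, "rx": 0, "ry": 0.4, "rz": 0, "gripper": -1},
    {"x": 0, "y": -0.15, "z": 0, "rx": 0, "ry": 0.5, "rz": 0, "gripper": -1},
  ],
)

```text
clock: 17.52
position: [0.4433, -0.0351, 0.064]
tool_rot: [-1.569, -0.001, -1.553]
force: [6.1, -5.8, -23.2]
grip_width: 0.0124
```

```bash
python3 - <<'E'
from h import *
plan([.4422,-.0352,.062],-126);print(bot.observe()['moment'])
E
```

```text
t 17.52 pos [ 0.4433 -0.0351  0.064 ] yaw -89.0 F [  6.1  -5.8 -23.2] w 0.0124 j7 -1.1
  xyz cm [ 0.01  0.2  -0.11] rv [-0.002  0.647  0.   ]
[-1.13129112 -1.33120159  0.23866859]
```

Request:
arm_command(
  moves=[
    {"x": 0, "y": 0.08, "z": 0, "rx": 0, "ry": 0.1, "rz": 0, "gripper": -1},
    {"x": 0, "y": 0.08, "z": 0, "rx": 0, "ry": 0.2, "rz": 0, "gripper": -1},
    {"x": 0, "y": 0.08, "z": 0, "rx": 0, "ry": 0.3, "rz": 0, "gripper": -1},
    {"x": 0, "y": 0.08, "z": 0, "rx": 0, "ry": 0.4, "rz": 0, "gripper": -1},
    {"x": 0, "y": 0.08, "z": 0, "rx": 0, "ry": 0.5, "rz": 0, "gripper": -1},
  ],
)

```text
clock: 17.93
position: [0.4433, -0.0356, 0.0638]
tool_rot: [-1.569, 0.0, -2.053]
force: [-1.3, -8.3, 2.7]
grip_width: 0.0128
```

Request:
arm_command(
  moves=[
    {"x": 0, "y": 0, "z": 0, "rx": 0, "ry": 0.05, "rz": 0, "gripper": -1},
    {"x": 0, "y": 0, "z": 0, "rx": 0, "ry": 0.1, "rz": 0, "gripper": -1},
    {"x": 0, "y": 0, "z": 0, "rx": 0, "ry": 0.13, "rz": 0, "gripper": -1},
    {"x": 0, "y": 0, "z": 0, "rx": 0, "ry": 0.16, "rz": 0, "gripper": -1},
  ],
)

```text
clock: 18.27
position: [0.4432, -0.0357, 0.0638]
tool_rot: [-1.569, 0.0, -2.21]
force: [-0.8, -7.5, 5.2]
grip_width: 0.0129
```

```bash
python3 - <<'E'
from h import *
plan([.4422,-.0352,.062],-126);print(bot.observe()['moment'])
E
```

```text
t 18.27 pos [ 0.4432 -0.0357  0.0638] yaw -126.6 F [-0.8 -7.5  5.2] w 0.0129 j7 -1.55
  xyz cm [ 0.02  0.18 -0.11] rv [-0.002 -0.011 -0.   ]
[-1.90389028  0.21187629  0.21355562]
```

Request:
arm_command(
  moves=[
    {"x": 0, "y": 0, "z": 0, "rx": 0, "ry": 0.03, "rz": 0, "gripper": -1},
    {"x": 0, "y": 0, "z": 0, "rx": 0, "ry": 0.06, "rz": 0, "gripper": -1},
    {"x": 0, "y": 0, "z": 0, "rx": 0, "ry": 0.06, "rz": 0, "gripper": -1},
  ],
)

```text
clock: 18.52
position: [0.4431, -0.0357, 0.0638]
tool_rot: [-1.569, 0.0, -2.27]
force: [-2.1, -7.9, 5.8]
grip_width: 0.0131
```

```bash
python3 - <<'E'
from h import *
plan([.4422,-.0352,.062],-126);print(bot.observe()['moment'])
im,d=bot.grab_frame('wrist'); save('w24',im)
E
```

```text
t 18.52 pos [ 0.4431 -0.0357  0.0638] yaw -130.1 F [-2.1 -7.9  5.8] w 0.0131 j7 -1.59
  xyz cm [ 0.02  0.18 -0.11] rv [-0.002 -0.071 -0.   ]
[-1.90052481  0.24784304  0.58364812]
```

View pics/w24.png

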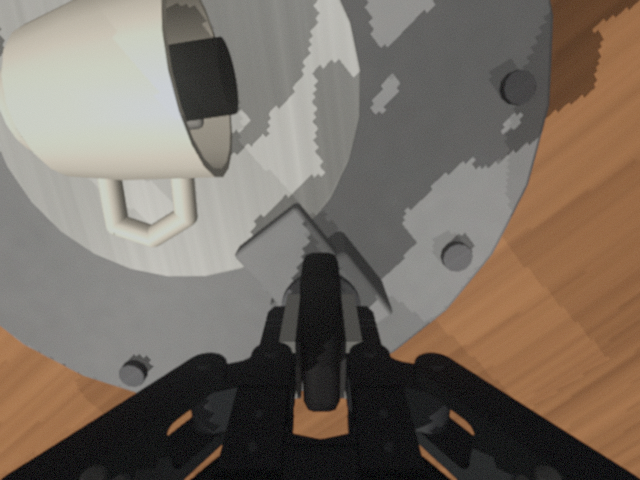

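Request:
arm_command(
  moves=[
    {"x": 0, "y": 0, "z": 0, "rx": 0, "ry": 0.03, "rz": 0, "gripper": -1},
    {"x": 0, "y": 0, "z": 0, "rx": 0, "ry": 0.06, "rz": 0, "gripper": -1},
    {"x": 0, "y": 0, "z": 0, "rx": 0, "ry": 0.06, "rz": 0, "gripper": -1},
  ],
)

```text
clock: 18.82
position: [0.4432, -0.0357, 0.0639]
tool_rot: [-1.569, 0.0, -2.328]
force: [-2.0, -8.5, 9.8]
grip_width: 0.0125
```

```bash
python3 - <<'E'
from h import *
plan([.4422,-.0352,.062],-126);print(bot.observe()['moment'])
E
```

```text
t 18.82 pos [ 0.4432 -0.0357  0.0639] yaw -133.4 F [-2.  -8.5  9.8] w 0.0125 j7 -1.63
  xyz cm [ 0.03  0.19 -0.11] rv [-0.002 -0.128 -0.   ]
[-1.97894065  0.43266556  2.36309804]
```

Request:
arm_command(
  moves=[
    {"x": 0, "y": 0, "z": 0, "rx": 0, "ry": -0.05, "rz": 0, "gripper": -1},
    {"x": 0, "y": 0, "z": 0, "rx": 0, "ry": -0.05, "rz": 0, "gripper": 0.4},
    {"x": 0, "y": 0, "z": 0, "rx": 0, "ry": -0.05, "rz": 0, "gripper": 0.4},
    {"x": 0, "y": 0, "z": 0, "rx": 0, "ry": -0.05, "rz": 0, "gripper": 0.4},
    {"x": 0, "y": 0, "z": 0, "rx": 0, "ry": -0.05, "rz": 0, "gripper": 0.4},
  ],
)

```text
clock: 19.23
position: [0.4427, -0.0346, 0.0632]
tool_rot: [-1.571, 0.0, -2.278]
force: [-0.4, -0.5, 0.2]
grip_width: 0.0593
```

Request:
arm_command(
  moves=[
    {"x": 0, "y": -2, "z": 0, "rx": 0, "ry": 0, "rz": 0, "gripper": 0.4},
    {"x": 0, "y": -4, "z": 0, "rx": 0, "ry": 0, "rz": 0, "gripper": 0.4},
    {"x": 0, "y": -6, "z": 0, "rx": 0, "ry": 0, "rz": 0, "gripper": 0.4},
    {"x": 0, "y": -7, "z": 0, "rx": 0, "ry": 0, "rz": 0, "gripper": 0.4},
    {"x": 0, "y": -7, "z": 0, "rx": 0, "ry": 0, "rz": 0, "gripper": 0.4},
  ],
)

```text
clock: 19.65
position: [0.4434, -0.0345, 0.1345]
tool_rot: [-1.569, 0.002, -2.278]
force: [0.7, 0.5, 0.2]
grip_width: 0.0598
```

Request:
arm_command(
  moves=[
    {"x": 0, "y": 0, "z": 0, "rx": 0, "ry": 0, "rz": 0, "gripper": 0.4},
    {"x": 0, "y": 0, "z": 0, "rx": 0, "ry": 0, "rz": 0, "gripper": 0.4},
    {"x": 0, "y": 0, "z": 0, "rx": 0, "ry": 0, "rz": 0, "gripper": 0.4},
  ],
)

```text
clock: 19.9
position: [0.4423, -0.0348, 0.1323]
tool_rot: [-1.572, -0.001, -2.278]
force: [0.3, -0.3, -0.7]
grip_width: 0.0599
```

```bash
python3 - <<'E'
from h import *
s=bot.observe()
im,d=bot.grab_frame('wrist'); save('w25',im)
np.savez('pics/w25.npz',p=s['position'],r=s['tool_rot'])
plan([.58,.0,.25],-40)
E
```

```text
t 19.95 pos [ 0.4423 -0.0349  0.1323] yaw -130.5 F [0.  0.2 0.1] w 0.0599 j7 -1.72
  xyz cm [-11.59 -11.78   8.19] rv [ 1.00e-03 -1.58e+00  0.00e+00]
```

View pics/w25.png

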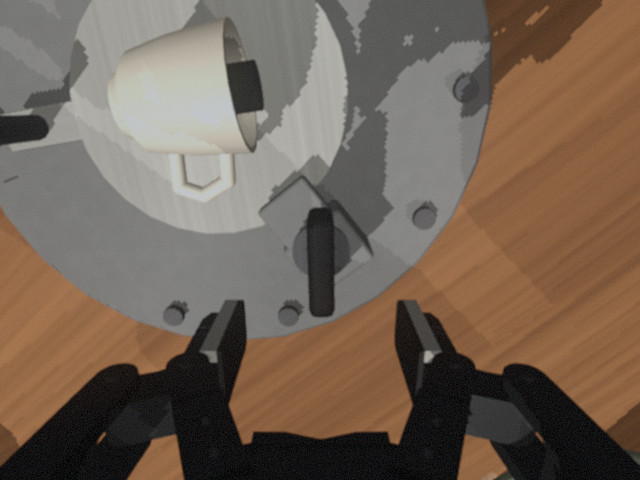

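Request:
arm_command(
  moves=[
    {"x": -1, "y": -3, "z": 0, "rx": 0, "ry": -0.12, "rz": 0, "gripper": 0.4},
    {"x": -3, "y": -6, "z": 1.4, "rx": 0, "ry": -0.24, "rz": 0, "gripper": 0.4},
    {"x": -6, "y": -9, "z": 3, "rx": 0, "ry": -0.36, "rz": 0, "gripper": 0.4},
    {"x": -9, "y": -10, "z": 6, "rx": 0, "ry": -0.48, "rz": 0, "gripper": 0.4},
    {"x": -11.5, "y": -10, "z": 8, "rx": 0, "ry": -0.6, "rz": 0, "gripper": 0.4},
  ],
)

```text
clock: 20.37
position: [0.5808, 0.0014, 0.2353]
tool_rot: [-1.568, 0.002, -1.671]
force: [-0.6, -0.7, 0.8]
grip_width: 0.0597
```

Request:
arm_command(
  moves=[
    {"x": 0, "y": 0, "z": 0, "rx": 0, "ry": -0.12, "rz": 0, "gripper": 0.4},
    {"x": 0, "y": 0, "z": 0, "rx": 0, "ry": -0.24, "rz": 0, "gripper": 0.4},
    {"x": 0, "y": 0, "z": 0, "rx": 0, "ry": -0.36, "rz": 0, "gripper": 0.4},
    {"x": 0, "y": 0, "z": 0, "rx": 0, "ry": -0.48, "rz": 0, "gripper": 0.4},
    {"x": 0, "y": 0, "z": 0, "rx": 0, "ry": -0.6, "rz": 0, "gripper": 0.4},
  ],
)

```text
clock: 20.78
position: [0.578, 0.0005, 0.2322]
tool_rot: [-1.572, 0.001, -1.072]
force: [0.2, 0.5, 0.3]
grip_width: 0.0597
```

```bash
python3 - <<'E'
from h import *
plan([.612,.052,.16],-32.7)
E
```

```text
t 20.78 pos [5.780e-01 5.000e-04 2.322e-01] yaw -61.4 F [0.2 0.5 0.3] w 0.0597 j7 -0.91
  xyz cm [-2.9   7.21  5.46] rv [ 0.001 -0.502 -0.001]
```

Request:
arm_command(
  moves=[
    {"x": -0.6, "y": 1, "z": 1.1, "rx": 0, "ry": -0.1, "rz": 0, "gripper": 0.4},
    {"x": -1.2, "y": 2, "z": 2.2, "rx": 0, "ry": -0.2, "rz": 0, "gripper": 0.4},
    {"x": -1.8, "y": 4, "z": 3.3, "rx": 0, "ry": -0.3, "rz": 0, "gripper": 0.4},
    {"x": -2.4, "y": 6, "z": 4.4, "rx": 0, "ry": -0.4, "rz": 0, "gripper": 0.4},
    {"x": -2.9, "y": 7, "z": 5.4, "rx": 0, "ry": -0.5, "rz": 0, "gripper": 0.4},
  ],
)

```text
clock: 21.2
position: [0.6112, 0.0525, 0.16]
tool_rot: [-1.572, 0.003, -0.573]
force: [0.1, -0.3, 0.2]
grip_width: 0.06
```

Request:
arm_command(
  moves=[
    {"x": 0, "y": 0, "z": 0, "rx": 0, "ry": 0, "rz": 0, "gripper": 0.4},
    {"x": 0, "y": 0, "z": 0, "rx": 0, "ry": 0, "rz": 0, "gripper": 0.4},
    {"x": 0, "y": 0, "z": 0, "rx": 0, "ry": 0, "rz": 0, "gripper": 0.4},
    {"x": 0, "y": 0, "z": 0, "rx": 0, "ry": 0, "rz": 0, "gripper": 0.4},
  ],
)

```text
clock: 21.53
position: [0.6121, 0.0508, 0.1638]
tool_rot: [-1.57, -0.001, -0.582]
force: [0.4, -0.4, -0.2]
grip_width: 0.0595
```

```bash
python3 look.py w26
```

```text
t 21.53 pos [0.6121 0.0508 0.1638] yaw -33.3 F [ 0.4 -0.4 -0.2] w 0.0595 j7 -0.54
  xyz cm [-0.25 11.48  0.17] rv [-0.    -0.009  0.001]
t 21.58 pos [0.6121 0.0511 0.1638] yaw -33.3 F [-0.4 -0.4  0.3] w 0.0596 j7 -0.54
  xyz cm [-0.24 11.48  0.15] rv [-0.001 -0.008  0.001]
```

View pics/w26z.png

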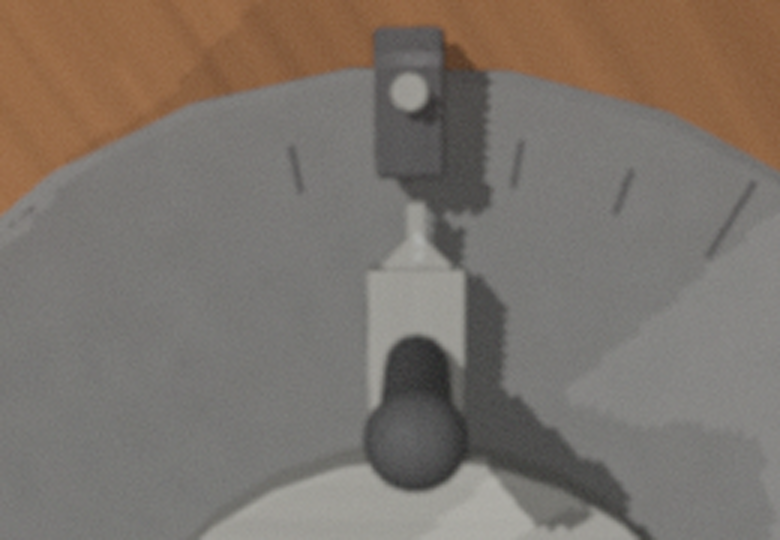

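```bash
python3 meas.py w26 409.5 176 409 32 415.5 205 416.5 268 2>/dev/null; python3 - <<'E'
import cv2
im=cv2.imread('pics/w26.png'); cv2.imwrite('pics/w26y.png',cv2.resize(im[100:200,270:370],None,fx=6,fy=6,interpolation=cv2.INTER_CUBIC))
E
```

```text
in [0.6361 0.0923 0.032 ] r 0.155 az 57.17
out [0.6537 0.1191 0.032 ] r 0.1871 az 57.08
tab dir 56.68544435651693
tip [0.6331 0.0853 0.027 ] r 0.1476 az 56.67
sh [0.6253 0.073  0.03  ] r 0.133 az 56.57
ptr dir 57.55169212583071
lateral offset tip vs tab line (mm) -1.3545254488277434
```

View pics/w26y.png

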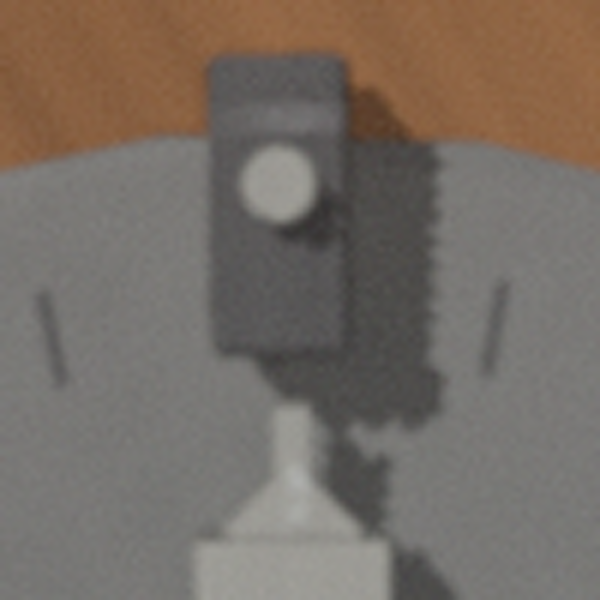

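Request:
arm_command(
  moves=[
    {"x": -0.2, "y": 3, "z": 0.1, "rx": 0, "ry": 0, "rz": 0, "gripper": 0.4},
    {"x": -0.2, "y": 6, "z": 0.1, "rx": 0, "ry": 0, "rz": 0, "gripper": 0.4},
    {"x": -0.2, "y": 9, "z": 0.1, "rx": 0, "ry": 0, "rz": 0, "gripper": 0.4},
    {"x": -0.2, "y": 11.4, "z": 0.1, "rx": 0, "ry": 0, "rz": 0, "gripper": 0.4},
    {"x": -0.2, "y": 11.4, "z": 0.1, "rx": 0, "ry": 0, "rz": 0, "gripper": 0.4},
  ],
)

```text
clock: 22.0
position: [0.6086, 0.0532, 0.0455]
tool_rot: [-1.574, 0.004, -0.579]
force: [-0.9, -0.6, 0.6]
grip_width: 0.0601
```

Request:
arm_command(
  moves=[
    {"x": 0, "y": 0, "z": 0, "rx": 0, "ry": 0, "rz": 0, "gripper": 0.4},
    {"x": 0, "y": 0, "z": 0, "rx": 0, "ry": 0, "rz": 0, "gripper": 0.4},
    {"x": 0, "y": 0, "z": 0, "rx": 0, "ry": 0, "rz": 0, "gripper": 0.4},
  ],
)

```text
clock: 22.25
position: [0.612, 0.0536, 0.051]
tool_rot: [-1.569, -0.002, -0.579]
force: [-0.1, 0.2, 0.5]
grip_width: 0.0597
```

```bash
python3 look.py w27
```

```text
t 22.25 pos [0.612  0.0536 0.051 ] yaw -33.1 F [-0.1  0.2  0.5] w 0.0597 j7 -0.49
  xyz cm [-0.08  0.2  -0.05] rv [-0.002 -0.006  0.002]
t 22.3 pos [0.6119 0.0537 0.0509] yaw -33.1 F [-0.4  0.1 -0.2] w 0.0597 j7 -0.49
  xyz cm [-0.07  0.18 -0.06] rv [-0.002 -0.006  0.002]
```

View pics/w27z.png

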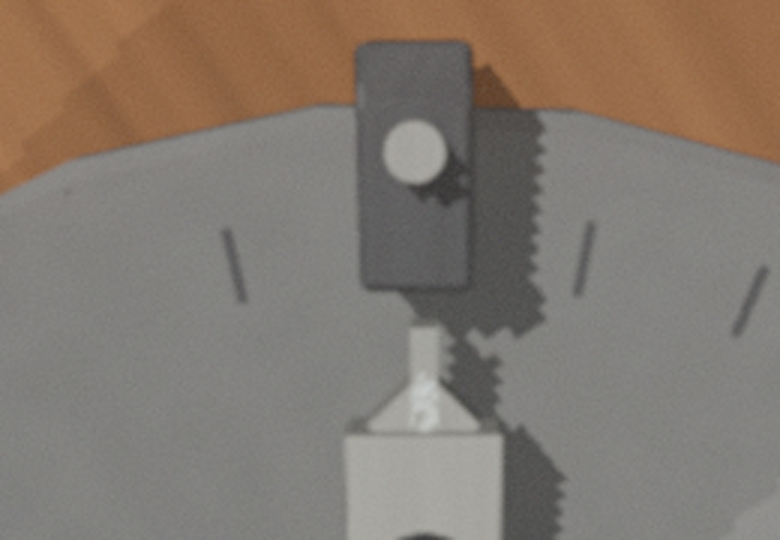

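```bash
python3 meas.py w27 415.5 289 414 43 425.5 325 425 434 2>/dev/null;python3 meas.py w21 428.5 283 428.5 33 431 322 430.5 433 2>/dev/null
```

```text
in [0.6361 0.092  0.032 ] r 0.1548 az 57.1
out [0.6542 0.1199 0.032 ] r 0.1881 az 57.1
tab dir 57.07744286421019
tip [0.6338 0.0858 0.027 ] r 0.1484 az 56.56
sh [0.625  0.0726 0.03  ] r 0.1325 az 56.56
ptr dir 56.5552680312238
lateral offset tip vs tab line (mm) -1.4109578878014035
in [0.6364 0.092  0.032 ] r 0.155 az 57.0
out [0.6542 0.1199 0.032 ] r 0.1881 az 57.09
tab dir 57.52174176487497
tip [0.6331 0.0861 0.027 ] r 0.1483 az 56.82
sh [0.6245 0.0727 0.03  ] r 0.1324 az 56.77
ptr dir 57.22646733000175
lateral offset tip vs tab line (mm) -0.3860857559199685
```

Request:
arm_command(
  moves=[
    {"x": 0, "y": -3, "z": 0, "rx": 0, "ry": 0, "rz": 0, "gripper": 0.4},
    {"x": 0, "y": -6, "z": 0, "rx": 0, "ry": 0, "rz": 0, "gripper": 0.4},
    {"x": 0, "y": -9, "z": 0, "rx": 0, "ry": 0, "rz": 0, "gripper": 0.4},
    {"x": 0, "y": -13, "z": 0, "rx": 0, "ry": 0, "rz": 0, "gripper": 0.4},
    {"x": 0, "y": -17, "z": 0, "rx": 0, "ry": 0, "rz": 0, "gripper": 0.4},
  ],
)

```text
clock: 22.72
position: [0.6105, 0.0535, 0.2218]
tool_rot: [-1.57, -0.0, -0.578]
force: [0.8, 0.2, -0.2]
grip_width: 0.0596
```

```bash
python3 - <<'E'
from h import *
plan([.45,.3,.25],-33)
E
```

```text
t 22.72 pos [0.6105 0.0535 0.2218] yaw -33.1 F [ 0.8  0.2 -0.2] w 0.0596 j7 -0.56
  xyz cm [-26.92  -2.83  11.87] rv [-0.001 -0.002  0.   ]
```

Request:
arm_command(
  moves=[
    {"x": -3.5, "y": -1, "z": 1.5, "rx": 0, "ry": 0, "rz": 0, "gripper": 0.4},
    {"x": -7, "y": -2, "z": 3, "rx": 0, "ry": 0, "rz": 0, "gripper": 0.4},
    {"x": -10.5, "y": -3, "z": 4.5, "rx": 0, "ry": 0, "rz": 0, "gripper": 0.4},
    {"x": -14, "y": -3, "z": 6, "rx": 0, "ry": 0, "rz": 0, "gripper": 0.4},
    {"x": -17.5, "y": -3, "z": 7.5, "rx": 0, "ry": 0, "rz": 0, "gripper": 0.4},
  ],
)

```text
clock: 23.13
position: [0.5045, 0.2134, 0.2509]
tool_rot: [-1.568, -0.001, -0.579]
force: [0.8, 0.8, -0.1]
grip_width: 0.0597
```

Request:
arm_command(
  moves=[
    {"x": -3.5, "y": 0, "z": 1.5, "rx": 0, "ry": 0, "rz": 0, "gripper": 0.4},
    {"x": -7, "y": 0, "z": 3, "rx": 0, "ry": 0, "rz": 0, "gripper": 0.4},
    {"x": -10, "y": 0, "z": 4.5, "rx": 0, "ry": 0, "rz": 0, "gripper": 0.4},
    {"x": -10, "y": 0, "z": 4.5, "rx": 0, "ry": 0, "rz": 0, "gripper": 0.4},
  ],
)

```text
clock: 23.47
position: [0.4424, 0.3105, 0.25]
tool_rot: [-1.568, 0.002, -0.571]
force: [-0.4, 1.6, 0.0]
grip_width: 0.0596
```

```bash
python3 - <<'E'
from h import *
plan([.45,.3,.25],-33)
im,d=bot.grab_frame('top'); save('t28',im)
cv2.imwrite('pics/t28z.png',cv2.resize(im[140:290,235:405],None,fx=4,fy=4,interpolation=cv2.INTER_CUBIC)[:,:,::-1])
E
```

```text
t 23.47 pos [0.4424 0.3105 0.25  ] yaw -32.7 F [-0.4  1.6  0. ] w 0.0596 j7 -1.14
  xyz cm [ 1.21 -0.   -0.47] rv [-0.002  0.005 -0.002]
```

View pics/t28.png

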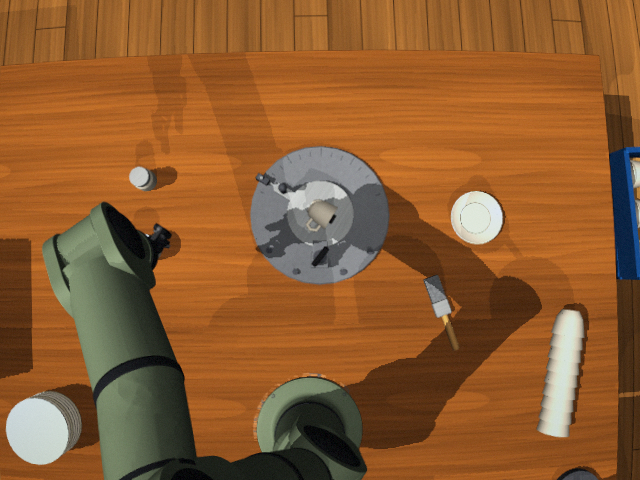

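View pics/t28z.png

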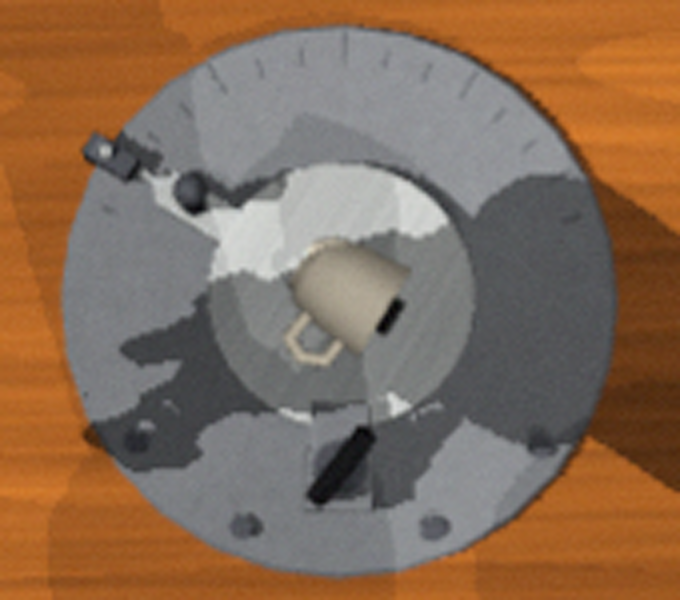

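```bash
python3 -c "
from workcell import bot
print(bot.job_done())"
```

```text
the job is handed in; nothing more can be done
None
```

I loosened the clamp knob by about 1.17 rad, pushed the head round by its post to the tab, and tightened the knob again. I handed the job in at about 23.5 s.

- **Knob:** While tightening it stopped hard, with the wrist moment rising to about 2.4 N m. In the last top picture the bar lies where it did at the start.
- **Pointer:** The last close wrist picture, taken with the clamp tight, puts the tip about 0.5° (1.4 mm) short of the tab's middle line. Just before tightening it was about 0.15–0.2° (0.4 mm) short, so tightening seems to have dragged it slightly. I left it there rather than loosen and redo it.
- **Nudging:** It took several small pushes in both directions, because the first correction overshot by about 2 mm.
- **Forces:** The highest wrist force component I read was about 38 N, while loosening, because I had gripped the bar about 4 mm off its axis. It stayed below 26 N while tightening.
- **Crockery and brush:** The saucer, pot and brush look unmoved in the last top picture. The spare cup was hidden under the parked gripper then, so I did not see it. The fingers were about 0.25 m above the table there, and no contact was felt.

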